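# Rack the filter cartridges heavy end down and start the drain timer

## Robot

A 6-joint arm with a two-finger parallel gripper is mounted at the origin on a cart in front of the work surface, level with it; the furniture and walls round the work are solid. World frame = base frame: x ahead of the robot, y to its left, z up, the work surface at z = 0. Lengths are in m, angles in rad, forces in N, time in s.
With the tool pointing down it reaches from about 0.3 to 0.775 m from the base axis. Payload 14.6 kg.
Tool frame: the origin (TCP) lies at the very end of the fingers, on their centre line; the grasp point (between the pads) lies 19 mm behind it; y points along the fingers, z is the direction in which the jaws open and shut, and the axes are right-handed (so a half turn about y gives the same grasp; the last joint's range is limited). The gripper opens to 94 mm and grips with 3 to 60 N. Pads are 16 mm wide; open, the fingers measure 119 mm over their backs; the gripper's body (75 mm by 177 mm) begins 78 mm behind the grasp point.
Start: joints at [-1.374, 0.3, 1.521, -0, 1.321, -0.067], TCP at [0.143, -0.531, 0.205] pointing down, gripper open.
Joint ranges: [-3.03, 3.03], [-0.79, 2.21], [0.23, 2.52], [-1.04, 4.18], [0, 3.07], [-2.55, 2.55]. Speed limits (rad/s): [2.22, 2.22, 2.57, 3.14, 3.14, 3.14].

## Interface

Orientations are given as a unit quaternion [w, x, y, z].
In Python, from bench import ctrl gives the robot as it stands.
- The arm moves only by the shell command python3 -m jog 'ROWS'. ROWS is JSON, a list of rows, each an object of numbers: "tx", "ty", "tz": the shift along the world's x, y, z in mm; "ax", "ay", "az": the turn, a rotation vector about the world's x, y, z in degrees; "grip": the opening, from 0 (shut) to 1 (fully open). In form: [{"tx": .., "ty": .., "tz": .., "ax": .., "ay": .., "az": .., "grip": ..}, ...]. A call has 1 to 20 rows; each row shifts and turns the commanded pose from where the row before left it; what a row does not reach is not made up. A row lasts 1/8 s, in which the tool goes at most 62.5 mm and 10.7 degrees, less where a joint would pass 70% of its speed; a pose out of reach is approached as far as the arm can. A call is refused whole if a number of a shift passes 62.5 or a number of a turn 10.7, either way. A call with a gripper value outside its range is refused whole. The fingers move at their own pace and stop on an object; the grip force is fixed at half the most. Time passes only in rows, so rows that do not move let the fingers close. It gives the time, the measured TCP pose, the force and the opening at its end, in the units of the state.
- ctrl.get_obs(): the state, without advancing time (a new reading comes with each control period).
- ctrl.snapshot(name): name is "side" or "top"; returns a dict with "img" (400x640x3 uint8, red, green, blue), "depth" (400x640 float32, m along the optical axis (not along the pixel's ray), 0 where there is no reading), "vertical_fov" (degrees; the focal length in pixels is half the picture's height over the tangent of half this angle, whatever the lens; pixels are square), "cx", "cy" (the principal point, pixels), "eye" and "rotation" of the camera in the world. Camera axes: x right, y down, z forward; pixel columns grow to the right and rows downward; lengths in m; the calibration is good to about 2 mm. A picture is of the moment at which its call begins.
- ctrl.finish_job(): hands the job in, once; it reports no verdict.
The state is a dict: "time": time; "joint_positions": joint angles; "joint_velocities": joint speeds; "joint_efforts": joint torques, N m; "tool_pos": TCP position; "eef_rot": TCP orientation; "contact_force": force on the tool from outside, world axes, zero at the start; "wrist_torque": the same for the moment, N m; "finger_gap": opening from 0.0 (shut) to 1.0 (fully open).
Only numpy, scipy, OpenCV 4.12 (cv2) and the standard library are available. Lean on these libraries where they do the work, as an engineer would, in place of code of your own. Each camera call takes 0.05 s, during which the arm holds its last target. There are 200 camera calls.

## Task

Lay every filter cartridge from the table into the sloping drain rack, one to a bay, its heavy end at the low end of the bay and down against the stop there; the heavy end cannot be seen, so find it by lifting. When all are in, press the drain timer's green button fully down and let it come up again. Leave the beaker standing.

Things in the scene. Friction and masses are not known exactly. Their poses are not given: they have to be found in the camera images.
- cartridge_a_mid (a point): Middle of a white filter cartridge 140 mm long: round body, 32 mm diameter, between two like square grey caps 42x42x12 mm, so it lies without rolling, middle 21 mm up. x along its length. 0.3 kg (+-20%). A steel core hidden in ONE cap (unseen, either end, differs by cartridge) puts the mass centre 39 mm from the middle. Grip the round body. Three or four are present; None for an absent one.
- cartridge_b_mid (a point): Middle of a white filter cartridge 140 mm long: round body, 32 mm diameter, between two like square grey caps 42x42x12 mm, so it lies without rolling, middle 21 mm up. x along its length. 0.3 kg (+-20%). A steel core hidden in ONE cap (unseen, either end, differs by cartridge) puts the mass centre 39 mm from the middle. Grip the round body. Three or four are present; None for an absent one.
- cartridge_c_mid (a point): Middle of a white filter cartridge 140 mm long: round body, 32 mm diameter, between two like square grey caps 42x42x12 mm, so it lies without rolling, middle 21 mm up. x along its length. 0.3 kg (+-20%). A steel core hidden in ONE cap (unseen, either end, differs by cartridge) puts the mass centre 39 mm from the middle. Grip the round body. Three or four are present; None for an absent one.
- cartridge_d_mid (a point): Middle of a white filter cartridge 140 mm long: round body, 32 mm diameter, between two like square grey caps 42x42x12 mm, so it lies without rolling, middle 21 mm up. x along its length. 0.3 kg (+-20%). A steel core hidden in ONE cap (unseen, either end, differs by cartridge) puts the mass centre 39 mm from the middle. Grip the round body. Three or four are present; None for an absent one.
- bay0 (a point): Bay 0 (leftmost seen from the robot) of the drain rack: where the middle of a cartridge is when home in this bay, about 80 mm above the table. x along the bay, up the 25 degree slope (low end is -x, towards the robot); y to the left across the rack; z square to the slope, out of the bay. Bays are 74 mm apart; any cartridge fits any.
- bay1 (a point): Bay 1 (second from left seen from the robot) of the drain rack: where the middle of a cartridge is when home in this bay, about 80 mm above the table. x along the bay, up the 25 degree slope (low end is -x, towards the robot); y to the left across the rack; z square to the slope, out of the bay. Bays are 74 mm apart; any cartridge fits any.
- bay2 (a point): Bay 2 (third from left seen from the robot) of the drain rack: where the middle of a cartridge is when home in this bay, about 80 mm above the table. x along the bay, up the 25 degree slope (low end is -x, towards the robot); y to the left across the rack; z square to the slope, out of the bay. Bays are 74 mm apart; any cartridge fits any.
- bay3 (a point): Bay 3 (rightmost seen from the robot) of the drain rack: where the middle of a cartridge is when home in this bay, about 80 mm above the table. x along the bay, up the 25 degree slope (low end is -x, towards the robot); y to the left across the rack; z square to the slope, out of the bay. Bays are 74 mm apart; any cartridge fits any.
- rack: Drain rack, 150x312 mm, fixed close before the spin coater; origin under its middle. In bay axes: caps rest on crossbars 21 mm below the bay point (44-70 mm from it on the low side, 54-80 on the high); between them a drip plate 31 mm below it. Blue blocks on the crossbars, 16 mm wide, 14 high, part the bays: 8 mm play each way. Low-end stop face 70 mm from the point, top 5 mm above it.
- start (a joint): Travel of the timer's round green push button, m: 0 up, 0.008 fully down; pressed straight down against a spring (about 6 N at the bottom), it comes back up when let go.
- start_top (a point): Centre of the top of the green button, 36 mm in diameter, on the grey drain timer (box 80 x 70 x 40 mm, fixed on the table). z up.
- beaker: Empty glass beaker, 54 mm in diameter, 70 mm high, standing at the right; origin at the centre of its underside, z up. A bystander.

How it is judged:
By the outcome, as a careful person would: the job done as asked, in the order asked, and still so for the second after the job is handed in, with the robot touching nothing.
Of cartridge_a, cartridge_b, cartridge_c, cartridge_d only 3 to 4 are there at a start; the rules pass over those that are not, and their reading is None.
At some moment in a run one of cartridge_a, cartridge_b, cartridge_c, cartridge_d may be knocked a few centimetres aside while the robot is not near it.
It also fails if it takes over 210 s, if anything falls off the work surface, if the arm or the gripper's body presses on something with over 40 N, if the wrist force passes 120 N, or if a joint passes its speed limit or range.

## Working session

There is one attempt and no reset: what is moved stays moved. The work goes in short steps, Python scripts to look and compute and a shell command to move; the robot and the scene stay as the last step left them, time stands still between calls to the robot, and variables do not carry over. Pictures are saved under pics/ and viewed, about 12 in all and at most 16, crops included, and the job is handed in when it is done.

```bash
mkdir -p pics; ls; cat > h.py <<'E'
import numpy as np, cv2
from bench import ctrl
def snap(n,name):
    s=ctrl.snapshot(n); cv2.imwrite(f'pics/{name}.png',s['img'][:,:,::-1]); np.savez(f'pics/{name}.npz',**{k:np.array(v) for k,v in s.items()}); return s
def load(name): return dict(np.load(f'pics/{name}.npz'))
def f_of(s): return s['img'].shape[0]/2/np.tan(np.radians(float(s['vertical_fov']))/2)
def pt(s,u,v,z=None):
    f=f_of(s); d=np.array([(u-s['cx'])/f,(v-s['cy'])/f,1.0]); R=np.array(s['rotation']); e=np.array(s['eye'])
    if R.shape==(4,):
        from scipy.spatial.transform import Rotation as Q
        R=Q.from_quat(R,scalar_first=True).as_matrix()
    w=R@d
    if z is None: return e+w*float(s['depth'][int(round(v)),int(round(u))])
    return e+w*(z-e[2])/w[2]
E
python3 - <<'E'
from h import *
for n in ('top','side'):
    s=snap(n,n+'1'); print({k:np.round(v,4) for k,v in s.items() if k not in('img','depth')})
print(ctrl.get_obs())
E
```

```text
pics
{'vertical_fov': np.float64(51.7248), 'cx': np.float64(324.1873), 'cy': np.float64(195.0985), 'eye': array([ 0.3442, -0.0839,  1.3451]), 'rotation': array([ 0.0421, -0.7043,  0.7075, -0.0402])}
{'vertical_fov': np.float64(48.2667), 'cx': np.float64(318.1752), 'cy': np.float64(194.0078), 'eye': array([-0.7303, -0.0669,  0.9518]), 'rotation': array([ 0.3192, -0.6212,  0.634 , -0.332 ])}
{'time': 0.1, 'joint_positions': array([-1.37358059e+00,  3.00402945e-01,  1.52155494e+00,  3.03694444e-05,
        1.32072773e+00, -6.65803938e-02]), 'joint_velocities': array([-4.21834398e-05, -9.27782895e-04, -2.26078643e-03, -9.89805569e-04,
        5.76060298e-04, -4.82388964e-04]), 'joint_efforts': array([ 1.46340280e-03, -5.32638502e+01, -3.53279757e+01,  7.09460699e-02,
        2.35438946e-02, -6.11528935e-05]), 'tool_pos': array([ 0.14337559, -0.53071619,  0.20493478]), 'eef_rot': array([ 0.09297833, -0.09300801,  0.70135141, -0.70057886]), 'contact_force': array([ 0.18724996, -0.05932614,  0.85734181]), 'wrist_torque': array([-0.04370772,  0.05808688,  0.00330643]), 'finger_gap': 1.0016511684555105}
```

View pics/top1.png

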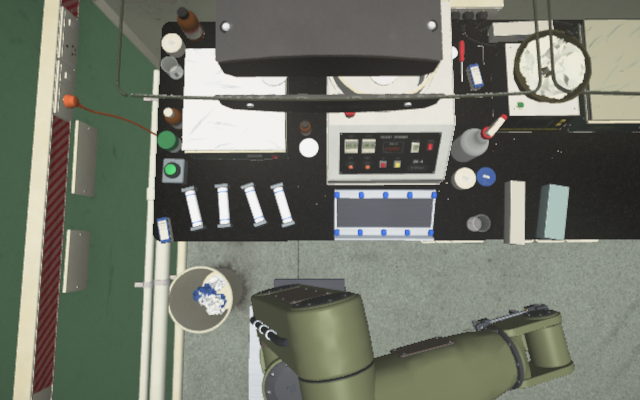

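View pics/side1.png

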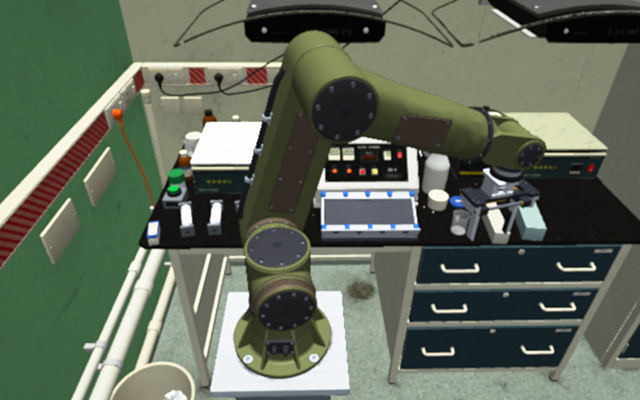

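The top view shows four cartridges, with middles near (194,207), (223,206), (254,205) and (284,204). The green button is at (171,169), the rack at (335-435, 190-237) and the beaker at (478,222). I'll enlarge these next.

```bash
python3 - <<'E'
from h import *
s=load('top1'); im=s['img'][:,:,::-1]
a=cv2.resize(im[150:245,155:305],None,fx=5,fy=5,interpolation=cv2.INTER_CUBIC)
cv2.imwrite('pics/c1.png',a)
b=cv2.resize(im[180:245,325:445],None,fx=6,fy=6,interpolation=cv2.INTER_CUBIC)
cv2.imwrite('pics/c2.png',b)
E
```

```text
(no output)
```

View pics/c1.png

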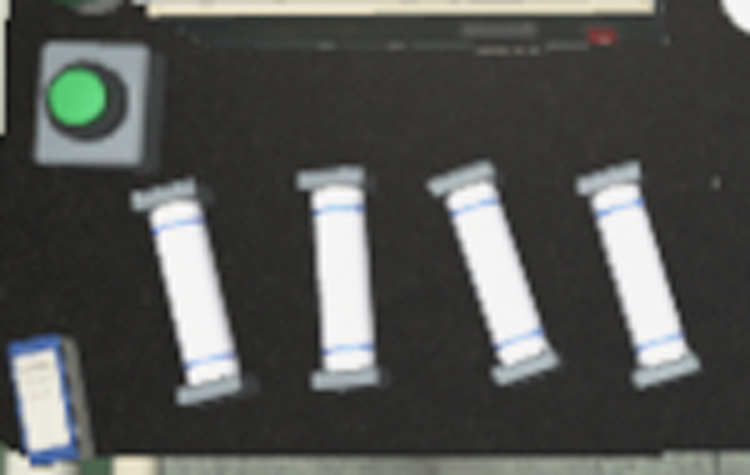

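View pics/c2.png

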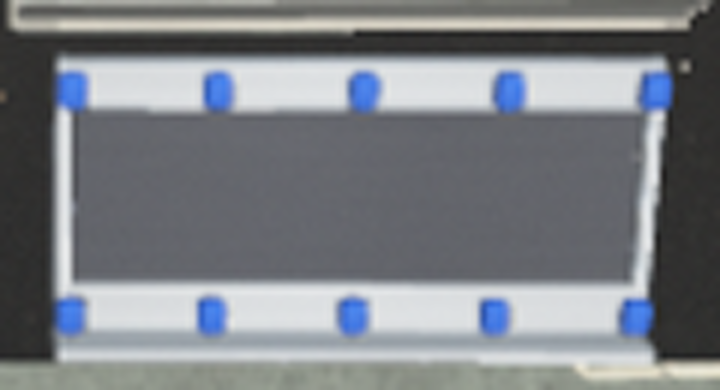

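The crops show the four cartridges about 15° off vertical in the picture, the button at crop (77,98), and five upper and five lower blue blocks. Next I'll turn these into positions.

```bash
cat >> h.py <<'E'
def carts(s,x0=.25,x1=.75,y0=.05,y1=.6):
    """ cartridges by cloud: points 30-46 mm... returns mid, axis angle deg """
    f=f_of(s); H,W=s['depth'].shape; u,v=np.meshgrid(np.arange(W),np.arange(H))
    from scipy.spatial.transform import Rotation as Q
    R=np.array(s['rotation']); R=Q.from_quat(R,scalar_first=True).as_matrix() if R.shape==(4,) else R
    d=s['depth']; P=np.stack([(u-s['cx'])/f*d,(v-s['cy'])/f*d,d],-1)@R.T+s['eye']
    m=(d>0)&(P[...,2]>.012)&(P[...,2]<.06)&(P[...,0]>x0)&(P[...,0]<x1)&(P[...,1]>y0)&(P[...,1]<y1)&(s['img'].min(2)>90)
    n,l,st,_=cv2.connectedComponentsWithStats(m.astype(np.uint8))
    for i in range(1,n):
        if st[i,4]<80: continue
        q=P[l==i]; (c,(a,b),t)=cv2.minAreaRect((q[:,:2]*1000).astype(np.float32))
        e=np.linalg.eigh(np.cov(q[:,:2].T))[1][:,1]; 
        print('n',st[i,4],'mid',np.round(c,1),'size',round(a),round(b),'ang',round(np.degrees(np.arctan(e[1]/e[0])),1),'zmax',round(np.percentile(q[:,2],95),3), 'px',st[i,:4])
E
python3 - <<'E'
from h import *
s=load('top1'); carts(s)
print('btn',pt(s,155+77/5,150+98/5))
print('table',pt(s,300,225), 'beaker', pt(s,478,222))
for nm,c,r in (('hi',[72,219,364,510,655],92),('lo',[70,211,353,494,636],315)):
    for k in c:
        print(nm,np.round(pt(s,325+k/6-.4,180+r/6-.4)*1000,1))
E
```

```text
n 303 mid [579.6 405. ] size 70 77 ang -5.9 zmax 0.046 px [162 159  23  24]
n 455 mid [468.7 144.2] size 139 41 ang 19.5 zmax 0.044 px [241 183  26  44]
n 257 mid [467.   64.1] size 138 37 ang 9.4 zmax 0.043 px [271 183  13  44]
n 452 mid [466.2 242.9] size 139 39 ang 5.4 zmax 0.043 px [215 184  16  44]
n 452 mid [457.7 339. ] size 139 39 ang 14.8 zmax 0.042 px [182 186  21  45]
n 237 mid [388.  429.6] size 74 35 ang 13.9 zmax 0.04 px [157 218  16  24]
btn [0.57748497 0.40391085 0.06333553]
table [ 0.40413721 -0.00130052 -0.00315554] beaker [ 0.41094895 -0.57944006  0.00369941]
hi [ 490.5 -118.7   97.8]
hi [ 489.8 -193.   100.5]
hi [ 489.  -265.7  105. ]
hi [ 488.1 -338.4  109.2]
hi [ 488.4 -412.7  103.6]
lo [ 379.1 -118.    50.2]
lo [ 378.7 -191.3   52.5]
lo [ 378.5 -266.1   45.8]
lo [ 378.1 -339.2   48.8]
lo [ 377.9 -413.5   47.3]
```

```bash
cat >> h.py <<'E'
from scipy.spatial.transform import Rotation as Q
def state(): 
    o=ctrl.get_obs(); R=Q.from_quat(o['eef_rot'],scalar_first=True).as_matrix()
    print('t',round(o['time'],2),'tcp',np.round(o['tool_pos']*1e3,1),'F',np.round(o['contact_force'],2),'M',np.round(o['wrist_torque'],3),'gap',round(o['finger_gap'],3))
    print('j',np.round(np.degrees(o['joint_positions'])),'y',np.round(R[:,1],3),'z',np.round(R[:,2],3)); return o,R
def togo(p_mm,jaw_deg,tilt=0):
    """to go to TCP p_mm, jaw axis (tool z) at jaw_deg in plane, then leaned tilt (deg, positive: low end to robot)"""
    o,R=state(); j=np.radians(jaw_deg); z=np.array([np.cos(j),np.sin(j),0]); y=np.array([0,0,-1.]); T=np.stack([np.cross(y,z),y,z],1)
    T=Q.from_euler('y',-tilt,degrees=True).as_matrix()@T
    print('shift mm',np.round(np.array(p_mm)-o['tool_pos']*1e3,1),'turn deg',np.round((Q.from_matrix(T)*Q.from_matrix(R).inv()).as_rotvec(degrees=True),1))
E
python3 - <<'E'
from h import *
s=load('top1'); carts(s,y0=-.03,y1=.1)
togo([467,60,150],90+14)
E
```

```text
n 449 mid [467.4  52.5] size 139 39 ang 17.0 zmax 0.043 px [271 183  24  45]
t 0.1 tcp [ 143.4 -530.7  204.9] F [ 0.19 -0.06  0.86] M [-0.044  0.058  0.003] gap 1.002
j [-79.  17.  87.   0.  76.  -4.] y [-0.     0.001 -1.   ] z [ 0.261 -0.965 -0.001]
shift mm [323.6 590.7 -54.9] turn deg [ 0.000e+00 -1.000e-01  1.789e+02]
```

```bash
python3 -m jog '[{"tx":29,"ty":53},{"tx":29,"ty":53},{"tx":29,"ty":53},{"tx":29,"ty":53},{"tx":29,"ty":53},{"tx":29,"ty":53},{"tx":29,"ty":53},{"tx":29,"ty":53},{"tx":29,"ty":53},{"tx":29,"ty":53},{"tx":29,"ty":53},{"tz":-50,"az":2,"grip":0.65},{"tz":-40},{}]'; python3 - <<'E'
from h import *
togo([467.4,52.5,6],-73)
s=snap('top','top2');carts(s,y0=-.03)
E
```

```text
t 0.1 tcp [ 143.4 -530.7  204.9] F [ 0.19 -0.06  0.86] M [-0.044  0.058  0.003] gap 1.002
j [-79.  17.  87.   0.  76.  -4.] y [-0.     0.001 -1.   ] z [ 0.261 -0.965 -0.001]
shift mm [ 324.   583.2 -198.9] turn deg [-0.1 -0.   1.9]
n 306 mid [579.1 405.4] size 70 77 ang -6.8 zmax 0.045 px [162 159  23  24]
n 453 mid [468.6 143.8] size 137 42 ang 19.5 zmax 0.043 px [241 183  26  44]
n 450 mid [467.7  52.4] size 139 39 ang 17.0 zmax 0.043 px [271 183  24  45]
n 454 mid [466.  241.5] size 139 41 ang 5.4 zmax 0.043 px [215 184  16  44]
n 452 mid [457.1 338.4] size 138 38 ang 14.6 zmax 0.043 px [182 186  21  45]
n 234 mid [387.7 429.1] size 75 34 ang 13.0 zmax 0.041 px [157 218  16  24]validation failed for argument at $[0]...
```

```bash
python3 -m jog '[{"tx":29,"ty":53,"tz":0,"ax":0,"ay":0,"az":0,"grip":1}]'
```

```text
time: 0.28
tool_pos: [0.1717, -0.4785, 0.2044]
eef_rot: [0.092, -0.092, 0.702, -0.701]
contact_force: [1.4, -0.8, 0.2]
finger_gap: 1.0
```

```bash
python3 -m jog '[{"tx":29,"ty":53,"tz":0,"ax":0,"ay":0,"az":0,"grip":1},{"tx":29,"ty":53,"tz":0,"ax":0,"ay":0,"az":0,"grip":1},{"tx":29,"ty":53,"tz":0,"ax":0,"ay":0,"az":0,"grip":1},{"tx":29,"ty":53,"tz":0,"ax":0,"ay":0,"az":0,"grip":1},{"tx":29,"ty":53,"tz":0,"ax":0,"ay":0,"az":0,"grip":1},{"tx":29,"ty":53,"tz":0,"ax":0,"ay":0,"az":0,"grip":1},{"tx":29,"ty":53,"tz":0,"ax":0,"ay":0,"az":0,"grip":1},{"tx":29,"ty":53,"tz":0,"ax":0,"ay":0,"az":0,"grip":1},{"tx":29,"ty":53,"tz":0,"ax":0,"ay":0,"az":0,"grip":1},{"tx":29,"ty":53,"tz":0,"ax":0,"ay":0,"az":0,"grip":1},{"tx":0,"ty":0,"tz":-50,"ax":0,"ay":0,"az":2,"grip":0.65},{"tx":0,"ty":0,"tz":-40,"ax":0,"ay":0,"az":0,"grip":0.65},{"tx":0,"ty":0,"tz":0,"ax":0,"ay":0,"az":0,"grip":0.65}]'; python3 - <<'E'
from h import *
togo([467.6,52.5,6],-73)
s=snap('top','top3');carts(s,y0=.1)
E
```

```text
time: 1.9
tool_pos: [0.461, 0.0521, 0.1135]
eef_rot: [0.103, -0.107, 0.699, -0.699]
contact_force: [1.0, 0.2, 0.6]
finger_gap: 0.717
t 1.9 tcp [461.   52.1 113.5] F [0.99 0.18 0.62] M [-0.003  0.051 -0.039] gap 0.717
j [  2.  12. 106.  -0.  62.  75.] y [-0.005 -0.    -1.   ] z [ 0.294 -0.956 -0.001]
shift mm [   6.6    0.4 -107.5] turn deg [ 0.  -0.3 -0.1]
n 307 mid [579.4 405.6] size 70 78 ang -8.0 zmax 0.046 px [162 159  23  24]
n 454 mid [466.1 242.9] size 138 40 ang 5.4 zmax 0.043 px [215 184  16  44]
n 452 mid [456.9 339.2] size 139 38 ang 14.7 zmax 0.043 px [182 186  21  45]
n 238 mid [387.4 429.4] size 75 33 ang 13.6 zmax 0.039 px [157 218  16  24]
```

```bash
python3 -m jog '[{"tx":6,"ty":0,"tz":-40,"ax":0,"ay":0,"az":0,"grip":0.65},{"tx":0,"ty":0,"tz":-40,"ax":0,"ay":0,"az":0,"grip":0.65},{"tx":0,"ty":0,"tz":-26,"ax":0,"ay":0,"az":0,"grip":0.65},{"tx":0,"ty":0,"tz":0,"ax":0,"ay":0,"az":0,"grip":0.65},{"tx":0,"ty":0,"tz":0,"ax":0,"ay":0,"az":0,"grip":0},{"tx":0,"ty":0,"tz":0,"ax":0,"ay":0,"az":0,"grip":0},{"tx":0,"ty":0,"tz":0,"ax":0,"ay":0,"az":0,"grip":0},{"tx":0,"ty":0,"tz":0,"ax":0,"ay":0,"az":0,"grip":0},{"tx":0,"ty":0,"tz":0,"ax":0,"ay":0,"az":0,"grip":0}]'; python3 -c "
from h import *;state()"
python3 -m jog '[{"tx":0,"ty":0,"tz":15,"ax":0,"ay":0,"az":0,"grip":0},{"tx":0,"ty":0,"tz":15,"ax":0,"ay":0,"az":0,"grip":0},{"tx":0,"ty":0,"tz":30,"ax":0,"ay":0,"az":0,"grip":0},{"tx":0,"ty":0,"tz":30,"ax":0,"ay":0,"az":0,"grip":0},{"tx":0,"ty":0,"tz":0,"ax":0,"ay":0,"az":0,"grip":0},{"tx":0,"ty":0,"tz":0,"ax":0,"ay":0,"az":0,"grip":0},{"tx":0,"ty":0,"tz":0,"ax":0,"ay":0,"az":0,"grip":0}]'; python3 -c "
from h import *;state();snap('side','side2')"
```

```text
time: 3.08
tool_pos: [0.4688, 0.0521, 0.0102]
eef_rot: [-0.106, 0.105, -0.699, 0.699]
contact_force: [-1.9, -0.0, 8.3]
finger_gap: 0.335
t 3.08 tcp [468.8  52.1  10.2] F [-1.88 -0.03  8.3 ] M [0.061 0.352 0.005] gap 0.335
j [  2.  23. 109.   0.  48.  75.] y [ 0.001  0.    -1.   ] z [ 0.294 -0.956  0.   ]
time: 3.95
tool_pos: [0.4678, 0.052, 0.0983]
eef_rot: [0.105, -0.106, 0.699, -0.699]
contact_force: [0.5, -0.6, -3.9]
finger_gap: 0.333
t 3.95 tcp [467.8  52.   98.3] F [ 0.54 -0.6  -3.95] M [-0.052  0.043 -0.042] gap 0.333
j [  2.  14. 106.   0.  59.  75.] y [-0.002 -0.    -1.   ] z [ 0.294 -0.956 -0.001]
```

View pics/side2.png

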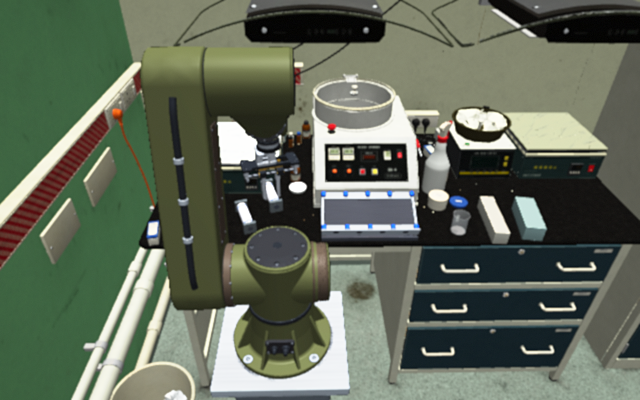

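```bash
python3 - <<'E'
from h import *
s=load('side2'); im=s['img'][:,:,::-1]
cv2.imwrite('pics/c3.png',cv2.resize(im[120:240,220:320],None,fx=5,fy=5,interpolation=cv2.INTER_CUBIC))
E
```

```text
(no output)
```

View pics/c3.png

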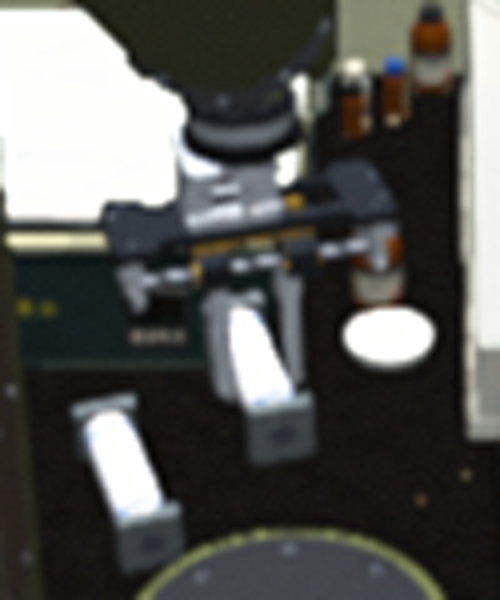

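The held cartridge's near cap is at crop (283,430) and the body runs up to (243,310). I'll get the slope from depth.

```bash
python3 - <<'E'
from h import *
s=load('side2')
for u,v in ((283,430),(283,405),(276,385),(262,360),(250,330),(243,312),(245,298),(150,545),(150,515),(125,460)):
    print(u,v,np.round(pt(s,220+u/5-.4,120+v/5-.4)*1000,1))
E
```

```text
283 430 [398.4  31.1 113.2]
283 405 [399.4  30.3 131.8]
276 385 [434.9  37.1 122. ]
262 360 [458.7  47.3 125. ]
250 330 [494.1  57.3 124.6]
243 312 [520.5  63.9 121.3]
245 298 [527.6  62.7 127.9]
150 545 [400.9 122.3  18.7]
150 515 [404.7 120.9  40.7]
125 460 [469.4 144.5  36.4]
```

```bash
cat >> h.py <<'E'
def avg(n=8):
    F=[];M=[];
    for i in range(n):
        ctrl.snapshot('top'); o=ctrl.get_obs(); F.append(o['contact_force']);M.append(o['wrist_torque'])
    print('F',np.round(np.mean(F,0),2),'+-',np.round(np.std(F,0),2),'M',np.round(np.mean(M,0),3),'+-',np.round(np.std(M,0),3))
E
python3 -c "
from h import *;avg();state()"
```

```text
F [ 0.41 -0.02 -3.26] +- [0.51 0.42 0.38] M [-0.014  0.123 -0.013] +- [0.027 0.032 0.014]
t 4.4 tcp [468.4  52.   99.4] F [ 0.45 -0.28 -2.84] M [-0.015  0.15  -0.027] gap 0.335
j [  2.  14. 106.   0.  60.  75.] y [-0.  0. -1.] z [ 0.294 -0.956 -0.   ]
```

```bash
python3 -m jog '[{"tx":-4,"ty":0,"tz":8,"ax":0,"ay":0,"az":10.7,"grip":0},{"tx":-4,"ty":0,"tz":8,"ax":0,"ay":0,"az":10.7,"grip":0},{"tx":-4,"ty":-10,"tz":8,"ax":0,"ay":0,"az":10.7,"grip":0},{"tx":-4,"ty":-10,"tz":8,"ax":0,"ay":0,"az":10.7,"grip":0},{"tx":-4,"ty":-10,"tz":8,"ax":0,"ay":0,"az":10.7,"grip":0},{"tx":-4,"ty":-10,"tz":8,"ax":0,"ay":0,"az":10.7,"grip":0},{"tx":-4,"ty":-10,"tz":8,"ax":0,"ay":0,"az":10.7,"grip":0},{"tx":-4,"ty":-15,"tz":0,"ax":0,"ay":0,"az":10.7,"grip":0},{"tx":-4,"ty":-15,"tz":0,"ax":0,"ay":0,"az":10.7,"grip":0},{"tx":-4,"ty":-20,"tz":0,"ax":0,"ay":0,"az":10.7,"grip":0},{"tx":-4,"ty":-20,"tz":0,"ax":0,"ay":0,"az":10.7,"grip":0},{"tx":-4,"ty":-20,"tz":0,"ax":0,"ay":0,"az":10.7,"grip":0},{"tx":-4,"ty":-20,"tz":0,"ax":0,"ay":0,"az":10.7,"grip":0},{"tx":-4,"ty":-20,"tz":0,"ax":0,"ay":0,"az":10.7,"grip":0},{"tx":-2,"ty":-20,"tz":0,"ax":0,"ay":0,"az":10.7,"grip":0},{"tx":-2,"ty":-7,"tz":0,"ax":0,"ay":0,"az":2.5,"grip":0},{"tx":0,"ty":0,"tz":0,"ax":0,"ay":0,"az":0,"grip":0},{"tx":0,"ty":0,"tz":0,"ax":0,"ay":0,"az":0,"grip":0}]'; python3 -c "
from h import *;avg();togo([411,-155,128],90,25)"
```

```text
time: 6.65
tool_pos: [0.4085, -0.1547, 0.1555]
eef_rot: [0.707, -0.707, -0.0, 0.0]
contact_force: [0.0, -1.1, -2.5]
finger_gap: 0.335
F [ 0.18 -0.2  -3.56] +- [0.51 0.52 0.27] M [ 0.048 -0.248 -0.017] +- [0.032 0.034 0.021]
t 7.05 tcp [ 408.4 -154.9  155.5] F [ 0.39 -1.35 -3.59] M [ 0.027 -0.295  0.01 ] gap 0.334
j [ -26.    6.  108.   -0.   66. -116.] y [ 0. -0. -1.] z [-0.002  1.    -0.   ]
shift mm [  2.6  -0.1 -27.5] turn deg [  0.  -25.   -0.1]
```

```bash
python3 -m jog '[{"tx":3,"ty":0,"tz":0,"ax":0,"ay":-8.5,"az":0,"grip":0},{"tx":0,"ty":0,"tz":0,"ax":0,"ay":-8.5,"az":0,"grip":0},{"tx":0,"ty":0,"tz":-12,"ax":0,"ay":-8,"az":0,"grip":0},{"tx":0,"ty":0,"tz":-12,"ax":0,"ay":0,"az":0,"grip":0},{"tx":0,"ty":0,"tz":0,"ax":0,"ay":0,"az":0,"grip":0}]'; python3 -c "
from h import *;togo([411,-155,128],90,25);snap('side','side3');snap('top','top4')
s=load('side3'); im=s['img'][:,:,::-1]
cv2.imwrite('pics/c4.png',cv2.resize(im[130:250,300:430],None,fx=5,fy=5,interpolation=cv2.INTER_CUBIC))
carts(load('top4'),y0=.1)"
```

```text
time: 7.68
tool_pos: [0.4115, -0.1549, 0.131]
eef_rot: [0.691, -0.69, -0.153, -0.151]
contact_force: [-0.1, 0.2, -2.0]
finger_gap: 0.331
t 7.67 tcp [ 411.5 -154.9  131. ] F [-0.1   0.23 -2.02] M [0.082 0.17  0.043] gap 0.331
j [ -34.   -4.  125.   22.   40. -138.] y [ 0.42   0.001 -0.908] z [-0.002  1.     0.   ]
shift mm [-0.5 -0.1 -3. ] turn deg [-0.  -0.2 -0.1]
n 305 mid [579.3 405.5] size 71 77 ang -7.2 zmax 0.045 px [162 159  23  24]
n 454 mid [468.4 144.9] size 138 42 ang 19.5 zmax 0.042 px [241 183  26  44]
n 453 mid [466.  242.6] size 139 41 ang 5.3 zmax 0.044 px [215 184  16  44]
n 454 mid [457.  339.4] size 139 38 ang 14.7 zmax 0.043 px [182 186  21  45]
n 234 mid [387.8 428.5] size 76 33 ang 12.8 zmax 0.039 px [157 218  16  24]
```

View pics/c4.png

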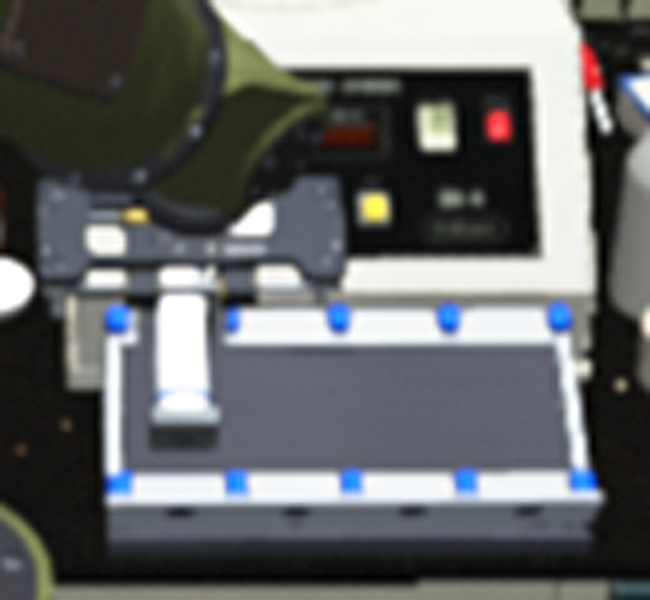

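Crop: the held cartridge hangs over bay 0, its near cap at (185,430), between the block columns at 118 and 236. I'll check the slope from depth, then lower it.

```bash
python3 - <<'E'
from h import *
s=load('side3')
for u,v in ((185,435),(185,400),(185,385),(185,350),(185,320),(183,290),(160,435),(213,435),(110,480),(237,480)):
    print(u,v,np.round(pt(s,300+u/5-.4,130+v/5-.4)*1000,1))
E
```

```text
185 435 [ 338.2 -155.4  114.3]
185 400 [ 355.  -156.   128.3]
185 385 [ 361.7 -156.2  134.7]
185 350 [ 383.1 -157.1  145.7]
185 320 [ 403.  -157.9  154.2]
183 290 [ 337.1 -150.8  221.9]
160 435 [ 341.2 -140.4  112.1]
213 435 [ 342.9 -173.   110.4]
110 480 [ 380.5 -111.9   45.1]
237 480 [ 376.4 -193.1   47.5]
```

```bash
python3 -m jog '[{"tx":6,"ty":0,"tz":-13,"ax":0,"ay":0,"az":0,"grip":0},{"tx":6,"ty":0,"tz":-13,"ax":0,"ay":0,"az":0,"grip":0},{"tx":6,"ty":0,"tz":-13,"ax":0,"ay":0,"az":0,"grip":0},{"tx":4,"ty":0,"tz":-8,"ax":0,"ay":0,"az":0,"grip":0},{"tx":0,"ty":0,"tz":0,"ax":0,"ay":0,"az":0,"grip":0}]';  python3 -m jog '[{"tx":1.3,"ty":0,"tz":-2.7,"ax":0,"ay":0,"az":0,"grip":0},{"tx":0.9,"ty":0,"tz":-1.8,"ax":0,"ay":0,"az":0,"grip":0},{"tx":0,"ty":0,"tz":0,"ax":0,"ay":0,"az":0,"grip":0}]'; python3 -c "
from h import *;togo([431,-155,71],90,25);avg(3)"
```

```text
time: 8.4
tool_pos: [0.4337, -0.1548, 0.0842]
eef_rot: [0.691, -0.69, -0.154, -0.152]
contact_force: [-1.0, 0.0, -2.7]
finger_gap: 0.334
time: 8.78
tool_pos: [0.4356, -0.155, 0.08]
eef_rot: [-0.69, 0.691, 0.154, 0.152]
contact_force: [-0.1, 0.2, -3.2]
finger_gap: 0.334
t 8.78 tcp [ 435.6 -155.    80. ] F [-0.13  0.16 -3.24] M [0.028 0.237 0.014] gap 0.334
j [ -32.    5.  125.   26.   31. -142.] y [ 0.423 -0.    -0.906] z [-0.002  1.    -0.001]
shift mm [-4.6 -0.  -9. ] turn deg [ 0.1  0.  -0.1]
F [ 0.06 -0.22 -3.03] +- [0.88 0.39 0.23] M [ 0.055  0.194 -0.002] +- [0.012 0.018 0.033]
```

```bash
python3 -m jog '[{"tx":0.9,"ty":0,"tz":-1.8,"ax":0,"ay":0,"az":0,"grip":0},{"tx":0.9,"ty":0,"tz":-1.8,"ax":0,"ay":0,"az":0,"grip":0},{"tx":0,"ty":0,"tz":0,"ax":0,"ay":0,"az":0,"grip":0}]';  python3 -m jog '[{"tx":0.4,"ty":0,"tz":-0.9,"ax":0,"ay":0,"az":0,"grip":0},{"tx":0.4,"ty":0,"tz":-0.9,"ax":0,"ay":0,"az":0,"grip":0},{"tx":0,"ty":0,"tz":0,"ax":0,"ay":0,"az":0,"grip":0}]'; python3 -c "
from h import *;togo([431,-155,71],90,25);avg(3)"
```

```text
time: 9.3
tool_pos: [0.4374, -0.1549, 0.0762]
eef_rot: [-0.69, 0.69, 0.154, 0.152]
contact_force: [0.3, 0.1, -3.2]
finger_gap: 0.338
time: 9.68
tool_pos: [0.4382, -0.155, 0.0745]
eef_rot: [-0.69, 0.69, 0.154, 0.152]
contact_force: [0.6, 0.3, -2.7]
finger_gap: 0.332
t 9.68 tcp [ 438.2 -155.    74.5] F [ 0.58  0.3  -2.73] M [ 0.03   0.251 -0.001] gap 0.332
j [ -31.    6.  125.   26.   30. -142.] y [ 0.423  0.    -0.906] z [-0.002  1.    -0.001]
shift mm [-7.2 -0.  -3.5] turn deg [ 0.  -0.  -0.1]
F [-0.09  0.14 -3.06] +- [0.57 0.57 0.5 ] M [0.074 0.21  0.007] +- [0.033 0.043 0.006]
```

Not touching yet. I'll lower a little more, then slide down the slope to the stop.

```bash
python3 -m jog '[{"tx":0.4,"ty":0,"tz":-0.9,"ax":0,"ay":0,"az":0,"grip":0},{"tx":0.4,"ty":0,"tz":-0.9,"ax":0,"ay":0,"az":0,"grip":0},{"tx":0,"ty":0,"tz":0,"ax":0,"ay":0,"az":0,"grip":0}]';  python3 -m jog '[{"tx":-2.7,"ty":0,"tz":-1.3,"ax":0,"ay":0,"az":0,"grip":0},{"tx":-2.7,"ty":0,"tz":-1.3,"ax":0,"ay":0,"az":0,"grip":0},{"tx":0,"ty":0,"tz":0,"ax":0,"ay":0,"az":0,"grip":0}]';python3 -m jog '[{"tx":-1.8,"ty":0,"tz":-0.8,"ax":0,"ay":0,"az":0,"grip":0},{"tx":0,"ty":0,"tz":0,"ax":0,"ay":0,"az":0,"grip":0}]';python3 -m jog '[{"tx":-1.8,"ty":0,"tz":-0.8,"ax":0,"ay":0,"az":0,"grip":0},{"tx":0,"ty":0,"tz":0,"ax":0,"ay":0,"az":0,"grip":0}]'; python3 -c "
from h import *;togo([431,-155,71],90,25);avg(3)"
```

```text
time: 10.2
tool_pos: [0.4391, -0.155, 0.0734]
eef_rot: [-0.69, 0.691, 0.154, 0.152]
contact_force: [-9.9, 2.9, 12.8]
finger_gap: 0.333
time: 10.58
tool_pos: [0.4344, -0.1556, 0.0712]
eef_rot: [-0.689, 0.691, 0.155, 0.153]
contact_force: [-2.6, -0.2, 8.4]
finger_gap: 0.333
time: 10.82
tool_pos: [0.4327, -0.1556, 0.0704]
eef_rot: [-0.689, 0.691, 0.155, 0.153]
contact_force: [-1.6, 0.2, 7.6]
finger_gap: 0.335
time: 11.08
tool_pos: [0.4309, -0.1556, 0.0696]
eef_rot: [-0.689, 0.691, 0.155, 0.153]
contact_force: [-0.9, 0.3, 7.2]
finger_gap: 0.331
t 11.07 tcp [ 430.9 -155.6   69.6] F [-0.86  0.33  7.2 ] M [ 0.084 -0.248  0.029] gap 0.331
j [ -32.    6.  126.   27.   29. -144.] y [ 0.425 -0.002 -0.905] z [-0.001  1.    -0.002]
shift mm [0.1 0.6 1.4] turn deg [ 0.1  0.1 -0.1]
F [-2.02 -0.69  7.17] +- [0.39 0.24 0.61] M [ 0.072 -0.239 -0.042] +- [0.053 0.005 0.027]
```

```bash
python3 -m jog '[{"tx":-1.8,"ty":0,"tz":-0.6,"ax":0,"ay":0,"az":0,"grip":0},{"tx":0,"ty":0,"tz":0,"ax":0,"ay":0,"az":0,"grip":0}]';python3 -m jog '[{"tx":-1.8,"ty":0,"tz":-0.6,"ax":0,"ay":0,"az":0,"grip":0},{"tx":0,"ty":0,"tz":0,"ax":0,"ay":0,"az":0,"grip":0}]'; python3 -c "
from h import *;togo([431,-155,71],90,25);avg(3)"
```

```text
time: 11.48
tool_pos: [0.4295, -0.1557, 0.0691]
eef_rot: [-0.689, 0.691, 0.155, 0.154]
contact_force: [8.1, -0.3, 3.3]
finger_gap: 0.334
time: 11.72
tool_pos: [0.4291, -0.156, 0.0697]
eef_rot: [-0.689, 0.691, 0.156, 0.155]
contact_force: [18.6, 5.4, 6.5]
finger_gap: 0.33
t 11.72 tcp [ 429.1 -156.    69.7] F [18.6   5.43  6.52] M [ 0.949 -3.576  0.24 ] gap 0.33
j [ -32.    6.  126.   28.   29. -145.] y [ 0.429 -0.003 -0.904] z [-0.     1.    -0.003]
shift mm [1.9 1.  1.3] turn deg [ 0.2  0.4 -0. ]
F [17.84  4.55  6.73] +- [0.36 0.27 0.4 ] M [ 0.931 -3.516  0.228] +- [0.015 0.005 0.011]
```

```bash
python3 -m jog '[{"tx":0.5,"ty":0,"tz":0,"ax":0,"ay":0,"az":0,"grip":0.55},{"tx":0,"ty":0,"tz":0,"ax":0,"ay":0,"az":0,"grip":0.55},{"tx":0,"ty":0,"tz":0,"ax":0,"ay":0,"az":0,"grip":0.55},{"tx":-4,"ty":0,"tz":9,"ax":0,"ay":0,"az":0,"grip":0.55},{"tx":-8,"ty":0,"tz":18,"ax":0,"ay":0,"az":0,"grip":0.55},{"tx":-10,"ty":0,"tz":22,"ax":0,"ay":0,"az":0,"grip":0.55},{"tx":-8,"ty":0,"tz":20,"ax":0,"ay":8,"az":0,"grip":0.55},{"tx":0,"ty":0,"tz":10,"ax":0,"ay":8.5,"az":0,"grip":0.55},{"tx":0,"ty":0,"tz":0,"ax":0,"ay":8.5,"az":0,"grip":0.6}]'; python3 -m jog '[{"tx":4.5,"ty":20,"tz":0,"ax":0,"ay":0,"az":-10.7,"grip":0.65},{"tx":4.5,"ty":20,"tz":0,"ax":0,"ay":0,"az":-10.7,"grip":0.65},{"tx":4.5,"ty":20,"tz":0,"ax":0,"ay":0,"az":-10.7,"grip":0.65},{"tx":4.5,"ty":20,"tz":0,"ax":0,"ay":0,"az":-10.7,"grip":0.65},{"tx":4.5,"ty":20,"tz":0,"ax":0,"ay":0,"az":-10.7,"grip":0.65},{"tx":4.5,"ty":20,"tz":0,"ax":0,"ay":0,"az":-10.7,"grip":0.65},{"tx":4.5,"ty":20,"tz":0,"ax":0,"ay":0,"az":-10.7,"grip":0.65},{"tx":4.5,"ty":20,"tz":0,"ax":0,"ay":0,"az":-10.7,"grip":0.65},{"tx":4.5,"ty":20,"tz":0,"ax":0,"ay":0,"az":-10.7,"grip":0.65},{"tx":4.5,"ty":20,"tz":0,"ax":0,"ay":0,"az":-10.7,"grip":0.65},{"tx":4.5,"ty":20,"tz":0,"ax":0,"ay":0,"az":-10.7,"grip":0.65},{"tx":4.5,"ty":20,"tz":0,"ax":0,"ay":0,"az":-10.7,"grip":0.65},{"tx":4.5,"ty":20,"tz":0,"ax":0,"ay":0,"az":-10.7,"grip":0.65},{"tx":4.5,"ty":20,"tz":-20,"ax":0,"ay":0,"az":-10.7,"grip":0.65},{"tx":4.5,"ty":20,"tz":-20,"ax":0,"ay":0,"az":-10.7,"grip":0.65},{"tx":0,"ty":0,"tz":0,"ax":0,"ay":0,"az":0,"grip":0.65}]';  python3 - <<'E'
from h import *
togo([468.5,144.4,10],-70.5)
s=snap('top','top5');carts(s,y0=-.03)
im=s['img'][:,:,::-1]
cv2.imwrite('pics/c5.png',cv2.resize(im[150:245,155:445],None,fx=2.75,fy=2.75,interpolation=cv2.INTER_CUBIC))
E
```

```text
time: 13.0
tool_pos: [0.397, -0.1557, 0.1484]
eef_rot: [-0.706, 0.708, -0.001, -0.001]
contact_force: [-1.1, 0.5, -0.5]
finger_gap: 0.593
time: 15.0
tool_pos: [0.4637, 0.1452, 0.1057]
eef_rot: [-0.12, 0.122, -0.696, 0.697]
contact_force: [-0.1, 0.5, 0.4]
finger_gap: 0.651
t 15.0 tcp [463.7 145.2 105.7] F [-0.06  0.48  0.42] M [ 0.075  0.025 -0.009] gap 0.651
j [ 13.  16. 104.  -0.  61.  83.] y [-0.002 -0.001 -1.   ] z [ 0.337 -0.941  0.   ]
shift mm [  4.8  -0.8 -95.7] turn deg [ 0.1 -0.1 -0.2]
n 307 mid [579.4 404.6] size 70 77 ang -7.0 zmax 0.046 px [162 159  23  24]
n 446 mid [457.3 340. ] size 140 37 ang 14.4 zmax 0.043 px [182 186  21  45]
n 104 mid [432.5 122.1] size 55 25 ang 17.0 zmax 0.044 px [257 208  10  18]
n 236 mid [388.2 429.4] size 76 33 ang 12.4 zmax 0.04 px [157 218  16  24]
```

View pics/c5.png

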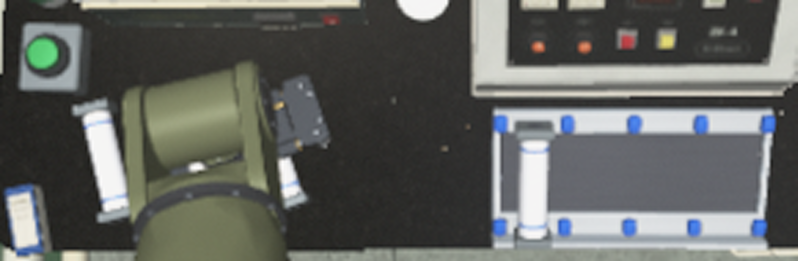

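Bay 0 is filled and lies between its blocks (crop (533,185)). Cartridge c is under the gripper. I'll grip it, lift it and weigh it.

```bash
python3 -m jog '[{"tx":5,"ty":-1,"tz":-40,"ax":0,"ay":0,"az":0,"grip":0.65},{"tx":0,"ty":0,"tz":-40,"ax":0,"ay":0,"az":0,"grip":0.65},{"tx":0,"ty":0,"tz":-15,"ax":0,"ay":0,"az":0,"grip":0.65},{"tx":0,"ty":0,"tz":0,"ax":0,"ay":0,"az":0,"grip":0.65},{"tx":0,"ty":0,"tz":0,"ax":0,"ay":0,"az":0,"grip":0},{"tx":0,"ty":0,"tz":0,"ax":0,"ay":0,"az":0,"grip":0},{"tx":0,"ty":0,"tz":0,"ax":0,"ay":0,"az":0,"grip":0},{"tx":0,"ty":0,"tz":0,"ax":0,"ay":0,"az":0,"grip":0},{"tx":0,"ty":0,"tz":0,"ax":0,"ay":0,"az":0,"grip":0}]'; python3 -c "
from h import *;state()"
python3 -m jog '[{"tx":0,"ty":0,"tz":15,"ax":0,"ay":0,"az":0,"grip":0},{"tx":0,"ty":0,"tz":25,"ax":0,"ay":0,"az":0,"grip":0},{"tx":0,"ty":0,"tz":20,"ax":0,"ay":0,"az":0,"grip":0},{"tx":0,"ty":0,"tz":0,"ax":0,"ay":0,"az":0,"grip":0},{"tx":0,"ty":0,"tz":0,"ax":0,"ay":0,"az":0,"grip":0},{"tx":0,"ty":0,"tz":0,"ax":0,"ay":0,"az":0,"grip":0}]'; python3 -c "
from h import *;avg();state()"
```

```text
time: 16.18
tool_pos: [0.4697, 0.1441, 0.0119]
eef_rot: [0.121, -0.12, 0.697, -0.697]
contact_force: [-2.0, -0.3, 6.9]
finger_gap: 0.33
t 16.18 tcp [469.7 144.1  11.9] F [-1.98 -0.34  6.86] M [-0.05   0.268 -0.035] gap 0.33
j [ 13.  25. 106.  -0.  49.  83.] y [ 0.001  0.    -1.   ] z [ 0.336 -0.942  0.   ]
time: 16.92
tool_pos: [0.4689, 0.1439, 0.0705]
eef_rot: [-0.12, 0.121, -0.697, 0.697]
contact_force: [0.2, 0.3, -3.2]
finger_gap: 0.331
F [ 0.17  0.01 -3.13] +- [0.54 0.46 0.27] M [-0.055  0.113 -0.009] +- [0.021 0.014 0.025]
t 17.32 tcp [469.4 144.   71.3] F [ 0.12  0.41 -2.85] M [-0.039  0.12  -0.055] gap 0.331
j [ 13.  19. 104.   0.  57.  83.] y [-0.  0. -1.] z [ 0.336 -0.942 -0.   ]
```

Heavy end of c is the far one (My +0.11), so it must be turned. I'll set it down and regrip it half a turn round, to stay inside joint 6's range in the rack.

```bash
python3 -m jog '[{"tx":0,"ty":0,"tz":-25,"ax":0,"ay":0,"az":0,"grip":0},{"tx":0,"ty":0,"tz":-25,"ax":0,"ay":0,"az":0,"grip":0},{"tx":0,"ty":0,"tz":-9,"ax":0,"ay":0,"az":0,"grip":0},{"tx":0,"ty":0,"tz":0,"ax":0,"ay":0,"az":0,"grip":0},{"tx":0,"ty":0,"tz":0,"ax":0,"ay":0,"az":0,"grip":0.65},{"tx":0,"ty":0,"tz":0,"ax":0,"ay":0,"az":0,"grip":0.65},{"tx":0,"ty":0,"tz":0,"ax":0,"ay":0,"az":0,"grip":0.65},{"tx":0,"ty":0,"tz":30,"ax":0,"ay":0,"az":0,"grip":0.65},{"tx":0,"ty":0,"tz":30,"ax":0,"ay":0,"az":0,"grip":0.65},{"tx":0,"ty":0,"tz":0,"ax":0,"ay":0,"az":0,"grip":0.65}]';python3 -m jog '[{"tx":0,"ty":0,"tz":0,"ax":0,"ay":0,"az":10.7,"grip":0.65},{"tx":0,"ty":0,"tz":0,"ax":0,"ay":0,"az":10.7,"grip":0.65},{"tx":0,"ty":0,"tz":0,"ax":0,"ay":0,"az":10.7,"grip":0.65},{"tx":0,"ty":0,"tz":0,"ax":0,"ay":0,"az":10.7,"grip":0.65},{"tx":0,"ty":0,"tz":0,"ax":0,"ay":0,"az":10.7,"grip":0.65},{"tx":0,"ty":0,"tz":0,"ax":0,"ay":0,"az":10.7,"grip":0.65},{"tx":0,"ty":0,"tz":0,"ax":0,"ay":0,"az":10.7,"grip":0.65},{"tx":0,"ty":0,"tz":0,"ax":0,"ay":0,"az":10.7,"grip":0.65},{"tx":0,"ty":0,"tz":0,"ax":0,"ay":0,"az":10.7,"grip":0.65},{"tx":0,"ty":0,"tz":0,"ax":0,"ay":0,"az":10.7,"grip":0.65},{"tx":0,"ty":0,"tz":0,"ax":0,"ay":0,"az":10.7,"grip":0.65},{"tx":0,"ty":0,"tz":0,"ax":0,"ay":0,"az":10.7,"grip":0.65},{"tx":0,"ty":0,"tz":0,"ax":0,"ay":0,"az":10.7,"grip":0.65},{"tx":0,"ty":0,"tz":0,"ax":0,"ay":0,"az":10.7,"grip":0.65},{"tx":0,"ty":0,"tz":0,"ax":0,"ay":0,"az":10.7,"grip":0.65},{"tx":0,"ty":0,"tz":0,"ax":0,"ay":0,"az":10.7,"grip":0.65},{"tx":0,"ty":0,"tz":0,"ax":0,"ay":0,"az":9,"grip":0.65},{"tx":0,"ty":0,"tz":0,"ax":0,"ay":0,"az":0,"grip":0.65}]';  python3 -c "
from h import *
togo([469,144.2,10],109.5);carts(snap('side','side4'),y0=-.1,y1=.3,x1=.6)"
```

```text
time: 18.58
tool_pos: [0.4705, 0.1443, 0.0743]
eef_rot: [0.122, -0.119, 0.697, -0.697]
contact_force: [0.7, -0.1, 0.1]
finger_gap: 0.649
time: 20.82
tool_pos: [0.4691, 0.144, 0.0716]
eef_rot: [-0.697, 0.697, 0.121, -0.122]
contact_force: [-0.2, -0.1, -0.7]
finger_gap: 0.65
t 20.82 tcp [469.1 144.   71.6] F [-0.17 -0.06 -0.72] M [ 0.123 -0.153 -0.018] gap 0.65
j [ 13.  19. 104.  -0.  57. -97.] y [-0.001 -0.    -1.   ] z [-0.338  0.941  0.   ]
shift mm [ -0.1   0.2 -61.6] turn deg [ 0.  -0.1 -0.3]
n 89 mid [464.6 225. ] size 136 21 ang 8.9 zmax 0.041 px [216 201   7  24]
n 255 mid [464.7 142.5] size 144 39 ang 19.6 zmax 0.041 px [235 200  21  26]
```

```bash
python3 -c "
from h import *;avg(5)"; python3 -m jog '[{"tx":0,"ty":0,"tz":-35,"ax":0,"ay":0,"az":0,"grip":0.65},{"tx":0,"ty":0,"tz":-27,"ax":0,"ay":0,"az":0,"grip":0.65},{"tx":0,"ty":0,"tz":0,"ax":0,"ay":0,"az":0,"grip":0.65},{"tx":0,"ty":0,"tz":0,"ax":0,"ay":0,"az":0,"grip":0},{"tx":0,"ty":0,"tz":0,"ax":0,"ay":0,"az":0,"grip":0},{"tx":0,"ty":0,"tz":0,"ax":0,"ay":0,"az":0,"grip":0},{"tx":0,"ty":0,"tz":0,"ax":0,"ay":0,"az":0,"grip":0},{"tx":0,"ty":0,"tz":0,"ax":0,"ay":0,"az":0,"grip":0},{"tx":0,"ty":0,"tz":15,"ax":0,"ay":0,"az":0,"grip":0},{"tx":0,"ty":0,"tz":25,"ax":0,"ay":0,"az":0,"grip":0},{"tx":0,"ty":0,"tz":30,"ax":0,"ay":0,"az":0,"grip":0},{"tx":0,"ty":0,"tz":20,"ax":0,"ay":0,"az":0,"grip":0},{"tx":0,"ty":0,"tz":0,"ax":0,"ay":0,"az":0,"grip":0},{"tx":0,"ty":0,"tz":0,"ax":0,"ay":0,"az":0,"grip":0}]'; python3 -c "
from h import *;avg(5);state()"
```

```text
F [-0.1  -0.12  0.09] +- [0.44 0.38 0.27] M [ 0.073 -0.122 -0.021] +- [0.021 0.021 0.047]
time: 22.88
tool_pos: [0.4689, 0.1439, 0.0997]
eef_rot: [-0.697, 0.697, 0.121, -0.122]
contact_force: [-0.0, 0.2, -3.3]
finger_gap: 0.339
F [ 0.13 -0.42 -3.25] +- [0.5  0.38 0.66] M [ 0.028 -0.013 -0.019] +- [0.025 0.038 0.032]
t 23.12 tcp [469.2 144.   99.8] F [ 0.14 -0.3  -3.75] M [ 0.066 -0.014 -0.037] gap 0.332
j [ 13.  17. 103.  -0.  60. -97.] y [-0.001 -0.    -1.   ] z [-0.339  0.941  0.   ]
```

```bash
python3 -m jog '[{"tx":-3,"ty":-10,"tz":15,"ax":0,"ay":0,"az":-10.7,"grip":0},{"tx":-3,"ty":-10,"tz":15,"ax":0,"ay":0,"az":-10.7,"grip":0},{"tx":-3,"ty":-10,"tz":15,"ax":0,"ay":0,"az":-10.7,"grip":0},{"tx":-3,"ty":-10,"tz":15,"ax":0,"ay":0,"az":-10.7,"grip":0},{"tx":-3,"ty":-20,"tz":15,"ax":0,"ay":0,"az":-10.7,"grip":0},{"tx":-3,"ty":-20,"tz":0,"ax":0,"ay":0,"az":-10.7,"grip":0},{"tx":-3,"ty":-20,"tz":0,"ax":0,"ay":0,"az":-10.7,"grip":0},{"tx":-3,"ty":-20,"tz":0,"ax":0,"ay":0,"az":-10.7,"grip":0},{"tx":-3,"ty":-20,"tz":0,"ax":0,"ay":0,"az":-10.7,"grip":0},{"tx":-3,"ty":-20,"tz":0,"ax":0,"ay":0,"az":-10.7,"grip":0},{"tx":-3,"ty":-20,"tz":0,"ax":0,"ay":0,"az":-10.7,"grip":0},{"tx":-3,"ty":-20,"tz":0,"ax":0,"ay":0,"az":-10.7,"grip":0},{"tx":-3,"ty":-20,"tz":0,"ax":0,"ay":0,"az":-10.7,"grip":0},{"tx":-3,"ty":-20,"tz":0,"ax":0,"ay":0,"az":-10.7,"grip":0},{"tx":-3,"ty":-20,"tz":0,"ax":0,"ay":0,"az":-10.7,"grip":0},{"tx":-3,"ty":-20,"tz":0,"ax":0,"ay":0,"az":-10.7,"grip":0},{"tx":-3,"ty":-23,"tz":0,"ax":0,"ay":0,"az":-10.7,"grip":0},{"tx":-4,"ty":-30,"tz":0,"ax":0,"ay":0,"az":-10.7,"grip":0},{"tx":-4,"ty":-40,"tz":0,"ax":0,"ay":0,"az":-6.9,"grip":0},{"tx":0,"ty":0,"tz":0,"ax":0,"ay":0,"az":0,"grip":0}]'; python3 -m jog '[{"tx":0,"ty":0,"tz":0,"ax":0,"ay":-8.5,"az":0,"grip":0},{"tx":0,"ty":0,"tz":0,"ax":0,"ay":-8.5,"az":0,"grip":0},{"tx":0,"ty":0,"tz":-10,"ax":0,"ay":-8,"az":0,"grip":0},{"tx":0,"ty":0,"tz":-20,"ax":0,"ay":0,"az":0,"grip":0},{"tx":0,"ty":0,"tz":-10,"ax":0,"ay":0,"az":0,"grip":0},{"tx":0,"ty":0,"tz":0,"ax":0,"ay":0,"az":0,"grip":0}]'; python3 -c "
from h import *;togo([410,-229,129],-90,25)
s=snap('side','side5');carts(snap('top','top6'),y0=.1)
im=s['img'][:,:,::-1]
cv2.imwrite('pics/c6.png',cv2.resize(im[130:250,300:430],None,fx=5,fy=5,interpolation=cv2.INTER_CUBIC))"
```

```text
time: 25.62
tool_pos: [0.41, -0.2307, 0.1749]
eef_rot: [0.0, -0.001, 0.707, -0.707]
contact_force: [-0.2, -0.3, -3.7]
finger_gap: 0.33
time: 26.38
tool_pos: [0.4105, -0.2285, 0.135]
eef_rot: [-0.155, -0.15, -0.69, 0.69]
contact_force: [0.8, -0.1, -2.6]
finger_gap: 0.338
t 26.38 tcp [ 410.5 -228.5  135. ] F [ 0.81 -0.07 -2.59] M [ 0.043  0.316 -0.007] gap 0.338
j [-43.   1. 120.  25.  43.  30.] y [ 0.422  0.001 -0.907] z [ 0.006 -1.     0.001]
shift mm [-0.5 -0.5 -6. ] turn deg [ 0.1 -0.1 -0.4]
n 307 mid [579.3 404.8] size 70 77 ang -7.3 zmax 0.046 px [162 159  23  24]
n 452 mid [466.  243.3] size 139 40 ang 5.4 zmax 0.043 px [215 184  16  44]
n 453 mid [457.6 338.6] size 140 39 ang 14.8 zmax 0.042 px [182 186  21  45]
n 238 mid [387.9 428.8] size 74 33 ang 13.4 zmax 0.039 px [157 218  16  24]
```

View pics/c6.png

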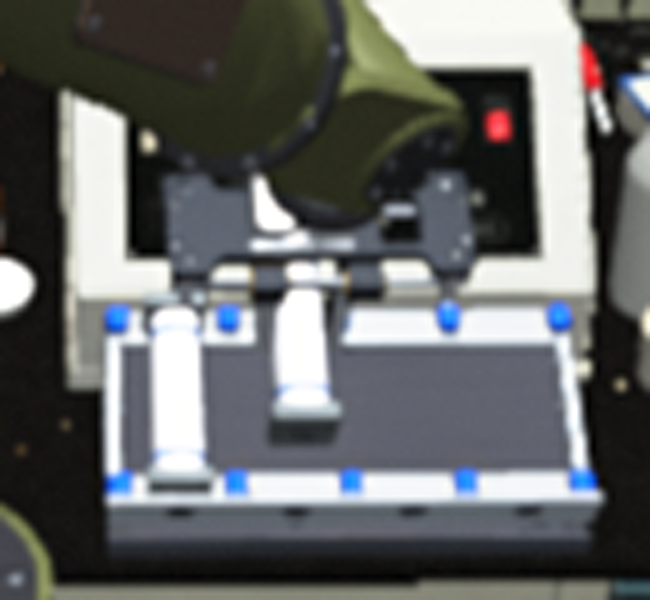

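Bay 0's cartridge is down near its stop, at crop (180,470). The second hangs over bay 1, cap at (305,415). Lowering.

```bash
python3 -m jog '[{"tx":6,"ty":0,"tz":-13,"ax":0,"ay":0,"az":0,"grip":0},{"tx":6,"ty":0,"tz":-13,"ax":0,"ay":0,"az":0,"grip":0},{"tx":6,"ty":0,"tz":-13,"ax":0,"ay":0,"az":0,"grip":0},{"tx":5,"ty":-0.5,"tz":-11,"ax":0,"ay":0,"az":-0.3,"grip":0},{"tx":2,"ty":0,"tz":-5,"ax":0,"ay":0,"az":0,"grip":0},{"tx":0.9,"ty":0,"tz":-1.9,"ax":0,"ay":0,"az":0,"grip":0},{"tx":0,"ty":0,"tz":0,"ax":0,"ay":0,"az":0,"grip":0}]'; python3 -c "
from h import *;togo([429.2,-229,69.3],-90,25)";python3 -m jog '[{"tx":0.5,"ty":0,"tz":-1,"ax":0,"ay":0,"az":0,"grip":0},{"tx":0,"ty":0,"tz":0,"ax":0,"ay":0,"az":0,"grip":0}]'; python3 -m jog '[{"tx":0.5,"ty":0,"tz":-1,"ax":0,"ay":0,"az":0,"grip":0},{"tx":0,"ty":0,"tz":0,"ax":0,"ay":0,"az":0,"grip":0}]';python3 -m jog '[{"tx":-2.7,"ty":0,"tz":-1.3,"ax":0,"ay":0,"az":0,"grip":0},{"tx":-2.7,"ty":0,"tz":-1.3,"ax":0,"ay":0,"az":0,"grip":0},{"tx":0,"ty":0,"tz":0,"ax":0,"ay":0,"az":0,"grip":0}]';
```

```text
time: 27.35
tool_pos: [0.4364, -0.2295, 0.0786]
eef_rot: [-0.153, -0.153, -0.689, 0.691]
contact_force: [0.3, -0.8, -3.2]
finger_gap: 0.334
t 27.35 tcp [ 436.4 -229.5   78.6] F [ 0.29 -0.81 -3.16] M [0.036 0.393 0.023] gap 0.334
j [-41.  10. 119.  29.  35.  28.] y [ 0.423 -0.002 -0.906] z [-0.    -1.     0.003]
shift mm [-7.2  0.5 -9.3] turn deg [0.1 0.  0. ]
time: 27.6
tool_pos: [0.4368, -0.2295, 0.0776]
eef_rot: [-0.153, -0.153, -0.689, 0.691]
contact_force: [0.0, -0.3, -3.4]
finger_gap: 0.333
time: 27.85
tool_pos: [0.4373, -0.2295, 0.0764]
eef_rot: [-0.153, -0.153, -0.69, 0.691]
contact_force: [0.4, 0.1, -2.8]
finger_gap: 0.332
time: 28.22
tool_pos: [0.4317, -0.2295, 0.0737]
eef_rot: [-0.153, -0.153, -0.69, 0.691]
contact_force: [0.3, 0.3, -3.5]
finger_gap: 0.335
```

```bash
python3 -m jog '[{"tx":0.6,"ty":0,"tz":-1.3,"ax":0,"ay":0,"az":0,"grip":0},{"tx":0,"ty":0,"tz":0,"ax":0,"ay":0,"az":0,"grip":0}]'; python3 -m jog '[{"tx":0.5,"ty":0,"tz":-1.1,"ax":0,"ay":0,"az":0,"grip":0},{"tx":0,"ty":0,"tz":0,"ax":0,"ay":0,"az":0,"grip":0}]';python3 -m jog '[{"tx":0.3,"ty":0,"tz":-0.7,"ax":0,"ay":0,"az":0,"grip":0},{"tx":0,"ty":0,"tz":0,"ax":0,"ay":0,"az":0,"grip":0}]';python3 -m jog '[{"tx":-2.2,"ty":0,"tz":-1,"ax":0,"ay":0,"az":0,"grip":0},{"tx":0,"ty":0,"tz":0,"ax":0,"ay":0,"az":0,"grip":0}]';python3 -m jog '[{"tx":-1.8,"ty":0,"tz":-0.8,"ax":0,"ay":0,"az":0,"grip":0},{"tx":0,"ty":0,"tz":0,"ax":0,"ay":0,"az":0,"grip":0}]'
```

```text
time: 28.48
tool_pos: [0.4326, -0.2295, 0.0725]
eef_rot: [-0.153, -0.153, -0.689, 0.691]
contact_force: [-0.6, 0.3, -2.6]
finger_gap: 0.334
time: 28.72
tool_pos: [0.4331, -0.2296, 0.0718]
eef_rot: [-0.153, -0.153, -0.689, 0.691]
contact_force: [-4.0, 1.6, 5.5]
finger_gap: 0.336
time: 28.98
tool_pos: [0.4333, -0.2295, 0.0717]
eef_rot: [-0.154, -0.153, -0.689, 0.691]
contact_force: [-16.3, 3.4, 19.7]
finger_gap: 0.337
time: 29.22
tool_pos: [0.432, -0.2301, 0.0712]
eef_rot: [-0.154, -0.154, -0.689, 0.692]
contact_force: [-3.6, 1.7, 13.6]
finger_gap: 0.335
time: 29.48
tool_pos: [0.4304, -0.2303, 0.0704]
eef_rot: [-0.154, -0.154, -0.689, 0.692]
contact_force: [-1.5, 0.6, 10.8]
finger_gap: 0.33
```

```bash
python3 -m jog '[{"tx":-1.8,"ty":0,"tz":-0.6,"ax":0,"ay":0,"az":0,"grip":0},{"tx":0,"ty":0,"tz":0,"ax":0,"ay":0,"az":0,"grip":0}]'; python3 -m jog '[{"tx":-1.6,"ty":0,"tz":-0.6,"ax":0,"ay":0,"az":0,"grip":0},{"tx":0,"ty":0,"tz":0,"ax":0,"ay":0,"az":0,"grip":0}]';python3 -c "
from h import *;togo([429.2,-229,69.3],-90,25)"
```

```text
time: 29.72
tool_pos: [0.4284, -0.2302, 0.0695]
eef_rot: [-0.154, -0.154, -0.689, 0.692]
contact_force: [-1.5, -1.0, 8.0]
finger_gap: 0.333
time: 29.98
tool_pos: [0.428, -0.2304, 0.0697]
eef_rot: [-0.155, -0.155, -0.688, 0.692]
contact_force: [13.6, 2.0, 5.7]
finger_gap: 0.334
t 29.98 tcp [ 428.  -230.4   69.7] F [13.6   1.97  5.65] M [ 0.556 -2.358  0.155] gap 0.334
j [-42.  10. 121.  31.  33.  25.] y [ 0.427 -0.005 -0.904] z [-0.001 -1.     0.005]
shift mm [ 1.2  1.4 -0.4] turn deg [0.3 0.3 0.1]
```

```bash
python3 -m jog '[{"tx":0.5,"ty":0,"tz":0,"ax":0,"ay":0,"az":0,"grip":0.55},{"tx":0,"ty":0,"tz":0,"ax":0,"ay":0,"az":0,"grip":0.55},{"tx":0,"ty":0,"tz":0,"ax":0,"ay":0,"az":0,"grip":0.55},{"tx":-4,"ty":0,"tz":9,"ax":0,"ay":0,"az":0,"grip":0.55},{"tx":-8,"ty":0,"tz":18,"ax":0,"ay":0,"az":0,"grip":0.55},{"tx":-10,"ty":0,"tz":22,"ax":0,"ay":0,"az":0,"grip":0.55},{"tx":-8,"ty":0,"tz":20,"ax":0,"ay":8,"az":0,"grip":0.55},{"tx":0,"ty":0,"tz":20,"ax":0,"ay":8.5,"az":0,"grip":0.55},{"tx":0,"ty":0,"tz":20,"ax":0,"ay":8.5,"az":0,"grip":0.6}]'; python3 -m jog '[{"tx":6,"ty":47,"tz":0,"ax":0,"ay":0,"az":1,"grip":0.65},{"tx":6,"ty":47,"tz":0,"ax":0,"ay":0,"az":1,"grip":0.65},{"tx":6,"ty":47,"tz":0,"ax":0,"ay":0,"az":1,"grip":0.65},{"tx":6,"ty":47,"tz":0,"ax":0,"ay":0,"az":1,"grip":0.65},{"tx":6,"ty":47,"tz":0,"ax":0,"ay":0,"az":1,"grip":0.65},{"tx":8,"ty":47,"tz":0,"ax":0,"ay":0,"az":0,"grip":0.65},{"tx":8,"ty":47,"tz":0,"ax":0,"ay":0,"az":0,"grip":0.65},{"tx":8,"ty":47,"tz":-20,"ax":0,"ay":0,"az":0,"grip":0.65},{"tx":8,"ty":47,"tz":-30,"ax":0,"ay":0,"az":0,"grip":0.65},{"tx":8,"ty":47,"tz":-40,"ax":0,"ay":0,"az":0,"grip":0.65},{"tx":0,"ty":0,"tz":0,"ax":0,"ay":0,"az":0,"grip":0.65}]';  python3 - <<'E'
from h import *
togo([466,243,9],-84.6)
carts(snap('side','side6'),y0=.1,x1=.6)
s=snap('top','top7');carts(s,y0=-.03)
im=s['img'][:,:,::-1]
cv2.imwrite('pics/c7.png',cv2.resize(im[150:245,155:445],None,fx=2.75,fy=2.75,interpolation=cv2.INTER_CUBIC))
E
```

```text
time: 31.1
tool_pos: [0.3959, -0.23, 0.1788]
eef_rot: [0.002, 0.001, -0.705, 0.709]
contact_force: [-1.4, -0.6, -0.4]
finger_gap: 0.592
time: 32.48
tool_pos: [0.4648, 0.2418, 0.084]
eef_rot: [-0.03, 0.034, -0.705, 0.708]
contact_force: [-0.0, -0.5, -0.1]
finger_gap: 0.653
t 32.48 tcp [464.8 241.8  84. ] F [-0.05 -0.45 -0.08] M [-0.006  0.045 -0.001] gap 0.653
j [ 24.  22.  98.  -0.  60. 108.] y [-0.005 -0.005 -1.   ] z [ 0.09  -0.996  0.004]
shift mm [  1.2   1.2 -75. ] turn deg [ 0.3 -0.3  0.2]
n 143 mid [465.2 226.2] size 143 31 ang 10.9 zmax 0.04 px [213 201  10  25]
n 106 mid [389.8 432. ] size 77 25 ang 18.7 zmax 0.037 px [148 222   9  14]
n 300 mid [579.2 404.9] size 69 77 ang -12.5 zmax 0.045 px [162 159  23  24]
n 82 mid [422.3 228.5] size 48 17 ang 12.6 zmax 0.043 px [223 212   8  15]
n 189 mid [390.3 430.6] size 68 34 ang 11.9 zmax 0.041 px [157 218  12  23]
```

View pics/c7.png

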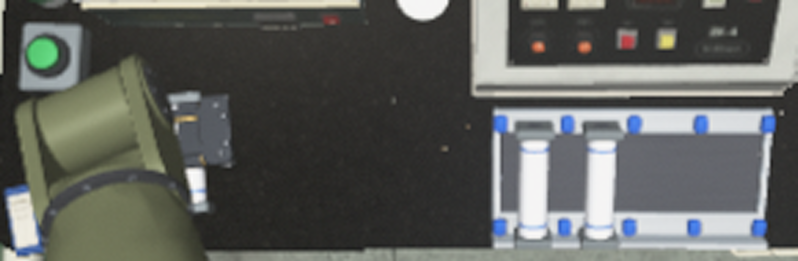

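Bays 0 and 1 are both seated (crop (533,185) and (600,185)). Cartridge b is unmoved under the gripper, so I'll grip and weigh it.

```bash
python3 -m jog '[{"tx":1,"ty":1,"tz":-38,"ax":0.3,"ay":-0.3,"az":0,"grip":0.65},{"tx":0,"ty":0,"tz":-37,"ax":0,"ay":0,"az":0,"grip":0.65},{"tx":0,"ty":0,"tz":0,"ax":0,"ay":0,"az":0,"grip":0.65},{"tx":0,"ty":0,"tz":0,"ax":0,"ay":0,"az":0,"grip":0},{"tx":0,"ty":0,"tz":0,"ax":0,"ay":0,"az":0,"grip":0},{"tx":0,"ty":0,"tz":0,"ax":0,"ay":0,"az":0,"grip":0},{"tx":0,"ty":0,"tz":0,"ax":0,"ay":0,"az":0,"grip":0},{"tx":0,"ty":0,"tz":0,"ax":0,"ay":0,"az":0,"grip":0}]'; python3 -c "
from h import *;state()"
python3 -m jog '[{"tx":0,"ty":0,"tz":15,"ax":0,"ay":0,"az":0,"grip":0},{"tx":0,"ty":0,"tz":25,"ax":0,"ay":0,"az":0,"grip":0},{"tx":0,"ty":0,"tz":20,"ax":0,"ay":0,"az":0,"grip":0},{"tx":0,"ty":0,"tz":0,"ax":0,"ay":0,"az":0,"grip":0},{"tx":0,"ty":0,"tz":0,"ax":0,"ay":0,"az":0,"grip":0},{"tx":0,"ty":0,"tz":0,"ax":0,"ay":0,"az":0,"grip":0}]'; python3 -c "
from h import *;avg();state()"
```

```text
time: 33.58
tool_pos: [0.4679, 0.2418, 0.0127]
eef_rot: [0.034, -0.029, 0.708, -0.705]
contact_force: [-2.0, -0.7, 8.0]
finger_gap: 0.334
t 33.58 tcp [467.9 241.8  12.7] F [-1.97 -0.69  7.96] M [-0.074  0.235 -0.019] gap 0.334
j [ 23.  28. 101.   0.  51. 108.] y [ 0.007  0.004 -1.   ] z [ 0.088 -0.996 -0.003]
time: 34.33
tool_pos: [0.467, 0.2414, 0.0709]
eef_rot: [0.033, -0.03, 0.707, -0.706]
contact_force: [-0.7, -0.3, -2.9]
finger_gap: 0.331
F [ 0.   -0.24 -2.45] +- [0.74 0.28 0.61] M [ 0.015 -0.117 -0.003] +- [0.029 0.016 0.012]
t 34.73 tcp [467.4 241.5  71.7] F [ 0.78 -0.41 -2.2 ] M [ 0.004 -0.145  0.003] gap 0.335
j [ 23.  23.  99.   0.  58. 108.] y [ 0.005  0.003 -1.   ] z [ 0.088 -0.996 -0.003]
```

My −0.12: the heavy end is the near one, so no turn is needed. Carrying it to bay 2.

```bash
python3 -m jog '[{"tx":-4,"ty":-20,"tz":25,"ax":0,"ay":0,"az":0,"grip":0},{"tx":-4,"ty":-40,"tz":25,"ax":0,"ay":0,"az":-1,"grip":0},{"tx":-5,"ty":-45,"tz":25,"ax":0,"ay":0,"az":-1,"grip":0},{"tx":-5,"ty":-45,"tz":25,"ax":0,"ay":0,"az":-1,"grip":0},{"tx":-5,"ty":-45,"tz":5,"ax":0,"ay":0,"az":-1,"grip":0},{"tx":-5,"ty":-45,"tz":0,"ax":0,"ay":0,"az":-1,"grip":0},{"tx":-5,"ty":-45,"tz":0,"ax":0,"ay":0,"az":0,"grip":0},{"tx":-5,"ty":-45,"tz":0,"ax":0,"ay":0,"az":0,"grip":0},{"tx":-5,"ty":-45,"tz":0,"ax":0,"ay":0,"az":0,"grip":0},{"tx":-5,"ty":-45,"tz":0,"ax":0,"ay":0,"az":0,"grip":0},{"tx":-5,"ty":-45,"tz":0,"ax":0,"ay":0,"az":0,"grip":0},{"tx":-5,"ty":-40,"tz":0,"ax":0,"ay":0,"az":0,"grip":0},{"tx":0,"ty":-39,"tz":0,"ax":0,"ay":0,"az":0,"grip":0},{"tx":0,"ty":0,"tz":0,"ax":0,"ay":0,"az":0,"grip":0}]'; python3 -m jog '[{"tx":0,"ty":0,"tz":0,"ax":0,"ay":-8.5,"az":0,"grip":0},{"tx":0,"ty":0,"tz":0,"ax":0,"ay":-8.5,"az":0,"grip":0},{"tx":0,"ty":0,"tz":-10,"ax":0,"ay":-8,"az":0,"grip":0},{"tx":0,"ty":0,"tz":-20,"ax":0,"ay":0,"az":0,"grip":0},{"tx":0,"ty":0,"tz":-10,"ax":0,"ay":0,"az":0,"grip":0},{"tx":0,"ty":0,"tz":0,"ax":0,"ay":0,"az":0,"grip":0}]'; python3 -c "
from h import *;togo([409,-302.5,129],-90,25)
s=snap('side','side7');carts(snap('top','top8'),y0=.1)
im=s['img'][:,:,::-1]
for y in range(-25,26,5):pass
cv2.imwrite('pics/c8.png',cv2.resize(im[130:250,300:430],None,fx=5,fy=5,interpolation=cv2.INTER_CUBIC))"
```

```text
time: 36.48
tool_pos: [0.409, -0.3043, 0.1764]
eef_rot: [0.001, 0.003, 0.708, -0.706]
contact_force: [0.1, 0.2, -2.6]
finger_gap: 0.335
time: 37.22
tool_pos: [0.4096, -0.3019, 0.1365]
eef_rot: [0.155, 0.154, 0.691, -0.689]
contact_force: [-0.7, 0.3, -3.1]
finger_gap: 0.331
t 37.23 tcp [ 409.6 -301.9  136.5] F [-0.73  0.34 -3.07] M [ 0.033  0.282 -0.001] gap 0.331
j [-51.   7. 113.  27.  47.  22.] y [ 0.427  0.004 -0.904] z [ 0.003 -1.    -0.003]
shift mm [-0.6 -0.6 -7.5] turn deg [-0.2  0.3 -0.1]
n 308 mid [579.3 404.9] size 70 77 ang -8.4 zmax 0.046 px [162 159  23  24]
n 451 mid [457.2 339.1] size 139 38 ang 14.6 zmax 0.044 px [182 186  21  45]
n 236 mid [388.1 429.3] size 75 33 ang 12.6 zmax 0.04 px [157 218  16  24]
```

View pics/c8.png

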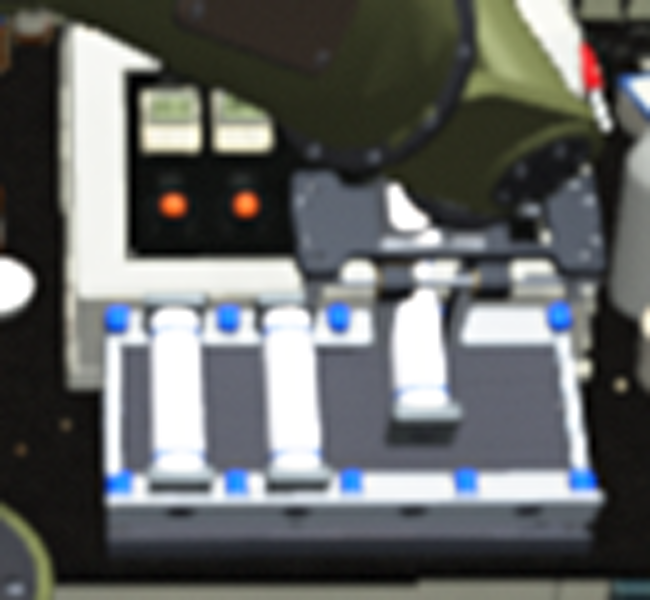

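```bash
python3 -m jog '[{"tx":6,"ty":0,"tz":-13,"ax":0,"ay":0,"az":0,"grip":0},{"tx":6,"ty":0,"tz":-13,"ax":0,"ay":0.3,"az":0,"grip":0},{"tx":6,"ty":-0.5,"tz":-13,"ax":0,"ay":0,"az":0,"grip":0},{"tx":5,"ty":0,"tz":-11,"ax":0,"ay":0,"az":0,"grip":0},{"tx":2,"ty":0,"tz":-5,"ax":0,"ay":0,"az":0,"grip":0},{"tx":-2.7,"ty":0,"tz":-3.7,"ax":0,"ay":0,"az":0,"grip":0},{"tx":0,"ty":0,"tz":0,"ax":0,"ay":0,"az":0,"grip":0}]'; python3 -c "
from h import *;togo([427.6,-302.8,70.3],-90,25)";python3 -m jog '[{"tx":0.5,"ty":0,"tz":-1.1,"ax":0,"ay":0,"az":0,"grip":0},{"tx":0,"ty":0,"tz":0,"ax":0,"ay":0,"az":0,"grip":0}]'; python3 -m jog '[{"tx":0.5,"ty":0,"tz":-1,"ax":0,"ay":0,"az":0,"grip":0},{"tx":0,"ty":0,"tz":0,"ax":0,"ay":0,"az":0,"grip":0}]'
```

```text
time: 38.2
tool_pos: [0.4314, -0.303, 0.078]
eef_rot: [0.154, 0.153, 0.691, -0.689]
contact_force: [0.5, 0.0, -2.0]
finger_gap: 0.333
t 38.2 tcp [ 431.4 -303.    78. ] F [ 0.51  0.03 -1.98] M [0.035 0.332 0.048] gap 0.333
j [-49.  15. 113.  30.  39.  20.] y [ 0.423  0.003 -0.906] z [ 0.002 -1.    -0.002]
shift mm [-3.8  0.2 -7.7] turn deg [-0.1  0.  -0.1]
time: 38.45
tool_pos: [0.4323, -0.3031, 0.0772]
eef_rot: [0.154, 0.153, 0.691, -0.69]
contact_force: [-0.5, 0.4, -2.6]
finger_gap: 0.329
time: 38.7
tool_pos: [0.4327, -0.303, 0.0759]
eef_rot: [0.154, 0.153, 0.691, -0.689]
contact_force: [0.4, -0.9, -3.0]
finger_gap: 0.333
```

```bash
python3 -m jog '[{"tx":0.5,"ty":0,"tz":-1.1,"ax":0,"ay":0,"az":0,"grip":0},{"tx":0,"ty":0,"tz":0,"ax":0,"ay":0,"az":0,"grip":0}]'; python3 -m jog '[{"tx":0.5,"ty":0,"tz":-1.1,"ax":0,"ay":0,"az":0,"grip":0},{"tx":0,"ty":0,"tz":0,"ax":0,"ay":0,"az":0,"grip":0}]';python3 -m jog '[{"tx":0.5,"ty":0,"tz":-1.1,"ax":0,"ay":0,"az":0,"grip":0},{"tx":0,"ty":0,"tz":0,"ax":0,"ay":0,"az":0,"grip":0}]';python3 -m jog '[{"tx":-2.2,"ty":0,"tz":-1,"ax":0,"ay":0,"az":0,"grip":0},{"tx":0,"ty":0,"tz":0,"ax":0,"ay":0,"az":0,"grip":0}]';python3 -m jog '[{"tx":-1.8,"ty":0,"tz":-0.8,"ax":0,"ay":0,"az":0,"grip":0},{"tx":0,"ty":0,"tz":0,"ax":0,"ay":0,"az":0,"grip":0}]'
```

```text
time: 38.95
tool_pos: [0.4332, -0.303, 0.0748]
eef_rot: [0.154, 0.153, 0.691, -0.689]
contact_force: [0.2, 0.3, -2.1]
finger_gap: 0.331
time: 39.2
tool_pos: [0.4337, -0.303, 0.0742]
eef_rot: [0.154, 0.153, 0.691, -0.69]
contact_force: [-7.6, 2.6, 6.5]
finger_gap: 0.332
time: 39.45
tool_pos: [0.4342, -0.303, 0.074]
eef_rot: [0.154, 0.153, 0.691, -0.689]
contact_force: [-14.7, 6.9, 20.8]
finger_gap: 0.333
time: 39.7
tool_pos: [0.433, -0.3038, 0.0734]
eef_rot: [0.155, 0.154, 0.69, -0.69]
contact_force: [-2.5, 2.2, 15.0]
finger_gap: 0.332
time: 39.95
tool_pos: [0.4313, -0.3041, 0.0727]
eef_rot: [-0.155, -0.154, -0.69, 0.69]
contact_force: [-0.8, 0.4, 13.0]
finger_gap: 0.329
```

```bash
python3 -m jog '[{"tx":-1.8,"ty":0,"tz":-0.6,"ax":0,"ay":0,"az":0,"grip":0},{"tx":0,"ty":0,"tz":0,"ax":0,"ay":0,"az":0,"grip":0}]'; python3 -m jog '[{"tx":-1.8,"ty":0,"tz":-0.6,"ax":0,"ay":0,"az":0,"grip":0},{"tx":0,"ty":0,"tz":0,"ax":0,"ay":0,"az":0,"grip":0}]'; python3 -m jog '[{"tx":-1.4,"ty":0,"tz":-0.5,"ax":0,"ay":0,"az":0,"grip":0},{"tx":0,"ty":0,"tz":0,"ax":0,"ay":0,"az":0,"grip":0}]'
```

```text
time: 40.2
tool_pos: [0.4293, -0.304, 0.0717]
eef_rot: [-0.155, -0.154, -0.69, 0.69]
contact_force: [-1.9, -0.1, 9.9]
finger_gap: 0.336
time: 40.45
tool_pos: [0.4285, -0.3042, 0.0717]
eef_rot: [-0.155, -0.155, -0.69, 0.69]
contact_force: [11.6, -1.2, 3.9]
finger_gap: 0.339
time: 40.7
tool_pos: [0.4282, -0.3044, 0.0721]
eef_rot: [-0.156, -0.155, -0.689, 0.69]
contact_force: [21.3, 1.8, 7.2]
finger_gap: 0.33
```

```bash
python3 -m jog '[{"tx":1,"ty":0,"tz":0,"ax":0,"ay":0,"az":0,"grip":0.55},{"tx":0,"ty":0,"tz":0,"ax":0,"ay":0,"az":0,"grip":0.55},{"tx":0,"ty":0,"tz":0,"ax":0,"ay":0,"az":0,"grip":0.55},{"tx":-4,"ty":0,"tz":9,"ax":0,"ay":0,"az":0,"grip":0.55},{"tx":-8,"ty":0,"tz":18,"ax":0,"ay":0,"az":0,"grip":0.55},{"tx":-10,"ty":0,"tz":22,"ax":0,"ay":0,"az":0,"grip":0.55},{"tx":-8,"ty":0,"tz":20,"ax":0,"ay":8,"az":0,"grip":0.55},{"tx":0,"ty":0,"tz":20,"ax":0,"ay":8.5,"az":0,"grip":0.55},{"tx":0,"ty":0,"tz":20,"ax":0,"ay":8.5,"az":0,"grip":0.6}]'; python3 -m jog '[{"tx":4,"ty":49,"tz":0,"ax":0,"ay":0,"az":1.5,"grip":0.65},{"tx":4,"ty":49,"tz":0,"ax":0,"ay":0,"az":1.5,"grip":0.65},{"tx":4,"ty":49,"tz":0,"ax":0,"ay":0,"az":1.5,"grip":0.65},{"tx":5,"ty":49,"tz":0,"ax":0,"ay":0,"az":1.5,"grip":0.65},{"tx":5,"ty":49,"tz":0,"ax":0,"ay":0,"az":1.5,"grip":0.65},{"tx":5,"ty":49,"tz":0,"ax":0,"ay":0,"az":1.5,"grip":0.65},{"tx":5,"ty":49,"tz":0,"ax":0,"ay":0,"az":1.5,"grip":0.65},{"tx":5,"ty":49,"tz":0,"ax":0,"ay":0,"az":1.5,"grip":0.65},{"tx":5,"ty":49,"tz":0,"ax":0,"ay":0,"az":1.5,"grip":0.65},{"tx":5,"ty":49,"tz":0,"ax":0,"ay":0,"az":1,"grip":0.65},{"tx":5,"ty":49,"tz":-20,"ax":0,"ay":0,"az":0,"grip":0.65},{"tx":5,"ty":49,"tz":-30,"ax":0,"ay":0,"az":0,"grip":0.65},{"tx":4,"ty":49,"tz":-40,"ax":0,"ay":0,"az":0,"grip":0.65},{"tx":0,"ty":0,"tz":0,"ax":0,"ay":0,"az":0,"grip":0.65}]';  python3 - <<'E'
from h import *
togo([457.2,339,8],-75.4)
carts(snap('side','side8'),y0=.1,x1=.6)
s=snap('top','top9');carts(s,y0=-.03)
im=s['img'][:,:,::-1]
cv2.imwrite('pics/c9.png',cv2.resize(im[150:245,155:445],None,fx=2.75,fy=2.75,interpolation=cv2.INTER_CUBIC))
E
```

```text
time: 41.82
tool_pos: [0.3956, -0.3035, 0.1802]
eef_rot: [0.002, 0.001, -0.707, 0.707]
contact_force: [-0.4, 0.8, -1.2]
finger_gap: 0.593
time: 43.58
tool_pos: [0.4554, 0.3344, 0.0855]
eef_rot: [-0.089, 0.092, -0.701, 0.701]
contact_force: [-0.2, -0.3, 0.4]
finger_gap: 0.649
t 43.58 tcp [455.4 334.4  85.5] F [-0.19 -0.32  0.45] M [-0.012 -0.025 -0.002] gap 0.649
j [ 33.  26.  91.   0.  62. 108.] y [-0.005 -0.001 -1.   ] z [ 0.253 -0.967 -0.001]
shift mm [  1.8   4.6 -77.5] turn deg [ 0.  -0.3 -0.1]
n 231 mid [579.7 404.8] size 71 76 ang 30.2 zmax 0.045 px [163 159  22  24]
n 183 mid [420.7 328.6] size 63 34 ang 11.9 zmax 0.044 px [190 209  13  22]
```

View pics/c9.png

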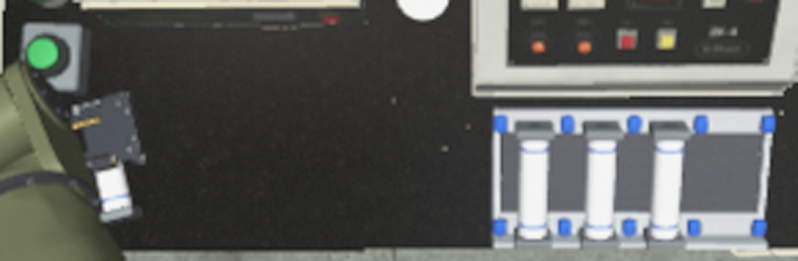

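Bays 0–2 are seated, and cartridge a is under the gripper, unmoved. Gripping it.

```bash
python3 -m jog '[{"tx":1.5,"ty":4.5,"tz":-38,"ax":0,"ay":-0.3,"az":0,"grip":0.65},{"tx":0,"ty":0,"tz":-37,"ax":0,"ay":0,"az":0,"grip":0.65},{"tx":0,"ty":0,"tz":0,"ax":0,"ay":0,"az":0,"grip":0.65},{"tx":0,"ty":0,"tz":0,"ax":0,"ay":0,"az":0,"grip":0},{"tx":0,"ty":0,"tz":0,"ax":0,"ay":0,"az":0,"grip":0},{"tx":0,"ty":0,"tz":0,"ax":0,"ay":0,"az":0,"grip":0},{"tx":0,"ty":0,"tz":0,"ax":0,"ay":0,"az":0,"grip":0},{"tx":0,"ty":0,"tz":0,"ax":0,"ay":0,"az":0,"grip":0}]'; python3 -c "
from h import *;state()"
python3 -m jog '[{"tx":0,"ty":0,"tz":15,"ax":0,"ay":0,"az":0,"grip":0},{"tx":0,"ty":0,"tz":25,"ax":0,"ay":0,"az":0,"grip":0},{"tx":0,"ty":0,"tz":20,"ax":0,"ay":0,"az":0,"grip":0},{"tx":0,"ty":0,"tz":0,"ax":0,"ay":0,"az":0,"grip":0},{"tx":0,"ty":0,"tz":0,"ax":0,"ay":0,"az":0,"grip":0},{"tx":0,"ty":0,"tz":0,"ax":0,"ay":0,"az":0,"grip":0}]'; python3 -c "
from h import *;avg();state()"
```

```text
time: 44.68
tool_pos: [0.4591, 0.3381, 0.0147]
eef_rot: [0.092, -0.087, 0.702, -0.701]
contact_force: [-1.7, -1.5, 6.9]
finger_gap: 0.331
t 44.67 tcp [459.1 338.1  14.7] F [-1.73 -1.47  6.91] M [-0.16   0.266 -0.036] gap 0.331
j [ 33.  32.  93.  -0.  54. 108.] y [ 0.006  0.003 -1.   ] z [ 0.251 -0.968 -0.002]
time: 45.42
tool_pos: [0.4583, 0.3376, 0.0728]
eef_rot: [0.091, -0.088, 0.702, -0.701]
contact_force: [-0.2, -0.4, -2.2]
finger_gap: 0.335
F [ 0.17  0.12 -2.43] +- [0.52 0.41 0.39] M [ 0.018 -0.095 -0.011] +- [0.017 0.014 0.034]
t 45.83 tcp [458.6 337.8  73.6] F [ 0.76  0.78 -2.3 ] M [ 0.038 -0.09   0.005] gap 0.334
j [ 33.  27.  92.  -0.  61. 108.] y [ 0.005  0.003 -1.   ] z [ 0.251 -0.968 -0.001]
```

My −0.10: heavy end near. Carrying it to bay 3.

```bash
python3 -m jog '[{"tx":-2,"ty":-20,"tz":25,"ax":0,"ay":0,"az":0,"grip":0},{"tx":-2,"ty":-40,"tz":25,"ax":0,"ay":0,"az":0,"grip":0},{"tx":-2,"ty":-47,"tz":25,"ax":0,"ay":0,"az":-1,"grip":0},{"tx":-3,"ty":-47,"tz":25,"ax":0,"ay":0,"az":-1,"grip":0},{"tx":-3,"ty":-47,"tz":4,"ax":0,"ay":0,"az":-1,"grip":0},{"tx":-3,"ty":-47,"tz":0,"ax":0,"ay":0,"az":-1,"grip":0},{"tx":-3,"ty":-47,"tz":0,"ax":0,"ay":0,"az":-1,"grip":0},{"tx":-3,"ty":-47,"tz":0,"ax":0,"ay":0,"az":-1,"grip":0},{"tx":-3,"ty":-47,"tz":0,"ax":0,"ay":0,"az":-1,"grip":0},{"tx":-3,"ty":-47,"tz":0,"ax":0,"ay":0,"az":-1,"grip":0},{"tx":-3,"ty":-47,"tz":0,"ax":0,"ay":0,"az":-1,"grip":0},{"tx":-4,"ty":-47,"tz":0,"ax":0,"ay":0,"az":-1,"grip":0},{"tx":-4,"ty":-47,"tz":0,"ax":0,"ay":0,"az":-1,"grip":0},{"tx":-4,"ty":-47,"tz":0,"ax":0,"ay":0,"az":-1,"grip":0},{"tx":-4,"ty":-47,"tz":0,"ax":0,"ay":0,"az":-1,"grip":0},{"tx":-4,"ty":-43,"tz":0,"ax":0,"ay":0,"az":-1.6,"grip":0},{"tx":0,"ty":0,"tz":0,"ax":0,"ay":0,"az":0,"grip":0}]'; python3 -m jog '[{"tx":0,"ty":0,"tz":0,"ax":0,"ay":-8.5,"az":0,"grip":0},{"tx":0,"ty":0,"tz":0,"ax":0,"ay":-8.5,"az":0,"grip":0},{"tx":0,"ty":0,"tz":-10,"ax":0,"ay":-8,"az":0,"grip":0},{"tx":0,"ty":0,"tz":-20,"ax":0,"ay":0,"az":0,"grip":0},{"tx":0,"ty":0,"tz":-10,"ax":0,"ay":0,"az":0,"grip":0},{"tx":0,"ty":0,"tz":0,"ax":0,"ay":0,"az":0,"grip":0}]'; python3 -c "
from h import *;togo([409,-376.5,132],-90,25)
s=snap('side','side9')
im=s['img'][:,:,::-1]
cv2.imwrite('pics/c10.png',cv2.resize(im[130:250,300:430],None,fx=5,fy=5,interpolation=cv2.INTER_CUBIC))"
```

```text
time: 47.95
tool_pos: [0.4079, -0.3782, 0.1772]
eef_rot: [0.0, 0.003, 0.708, -0.707]
contact_force: [-0.6, -0.1, -2.3]
finger_gap: 0.332
time: 48.7
tool_pos: [0.4089, -0.3756, 0.1374]
eef_rot: [0.155, 0.155, 0.691, -0.689]
contact_force: [1.0, -0.2, -1.1]
finger_gap: 0.335
t 48.7 tcp [ 408.9 -375.6  137.4] F [ 1.02 -0.21 -1.07] M [-0.016  0.315 -0.009] gap 0.335
j [-56.  14. 105.  28.  50.  18.] y [ 0.427  0.002 -0.904] z [ 0.001 -1.    -0.002]
shift mm [ 0.1 -0.9 -5.4] turn deg [-0.1  0.3 -0. ]
```

View pics/c10.png

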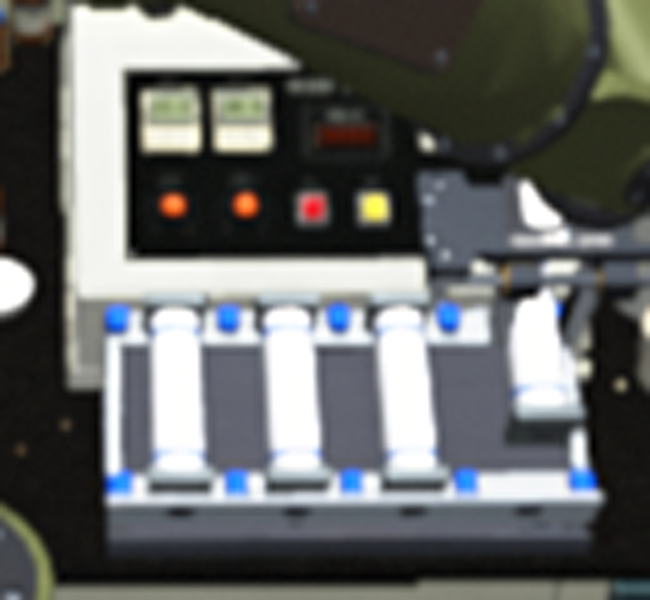

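All three seated; the fourth is above bay 3. Lowering it.

```bash
python3 -m jog '[{"tx":6,"ty":0,"tz":-13,"ax":0,"ay":0,"az":0,"grip":0},{"tx":6,"ty":0,"tz":-13,"ax":0,"ay":0.3,"az":0,"grip":0},{"tx":6,"ty":-0.5,"tz":-13,"ax":0,"ay":0,"az":0,"grip":0},{"tx":5,"ty":0,"tz":-11,"ax":0,"ay":0,"az":0,"grip":0},{"tx":2,"ty":0,"tz":-4,"ax":0,"ay":0,"az":0,"grip":0},{"tx":-2.7,"ty":0,"tz":-1.3,"ax":0,"ay":0,"az":0,"grip":0},{"tx":0,"ty":0,"tz":0,"ax":0,"ay":0,"az":0,"grip":0}]'; python3 -m jog '[{"tx":0.5,"ty":0,"tz":-1.1,"ax":0,"ay":0,"az":0,"grip":0},{"tx":0,"ty":0,"tz":0,"ax":0,"ay":0,"az":0,"grip":0}]'; python3 -m jog '[{"tx":0.5,"ty":0,"tz":-1,"ax":0,"ay":0,"az":0,"grip":0},{"tx":0,"ty":0,"tz":0,"ax":0,"ay":0,"az":0,"grip":0}]';python3 -c "
from h import *;togo([428,-376.5,73],-90,25)";
```

```text
time: 49.62
tool_pos: [0.4307, -0.3769, 0.0827]
eef_rot: [0.153, 0.154, 0.691, -0.69]
contact_force: [0.2, -0.6, -2.7]
finger_gap: 0.333
time: 49.88
tool_pos: [0.4315, -0.3767, 0.0814]
eef_rot: [0.153, 0.153, 0.691, -0.69]
contact_force: [-0.6, 0.4, -2.5]
finger_gap: 0.336
time: 50.12
tool_pos: [0.432, -0.3766, 0.0802]
eef_rot: [0.153, 0.153, 0.691, -0.69]
contact_force: [0.4, 0.1, -2.8]
finger_gap: 0.333
t 50.12 tcp [ 432.  -376.6   80.2] F [ 0.44  0.14 -2.8 ] M [-0.003  0.324 -0.071] gap 0.333
j [-54.  21. 105.  30.  43.  16.] y [ 0.423  0.001 -0.906] z [-0.    -1.    -0.002]
shift mm [-4.   0.1 -7.2] turn deg [-0.1  0.   0. ]
```

```bash
python3 -m jog '[{"tx":1,"ty":0,"tz":-2,"ax":0,"ay":0,"az":0,"grip":0},{"tx":0,"ty":0,"tz":0,"ax":0,"ay":0,"az":0,"grip":0}]'; python3 -m jog '[{"tx":0.5,"ty":0,"tz":-1.1,"ax":0,"ay":0,"az":0,"grip":0},{"tx":0,"ty":0,"tz":0,"ax":0,"ay":0,"az":0,"grip":0}]';python3 -m jog '[{"tx":0.5,"ty":0,"tz":-1.1,"ax":0,"ay":0,"az":0,"grip":0},{"tx":0,"ty":0,"tz":0,"ax":0,"ay":0,"az":0,"grip":0}]';python3 -m jog '[{"tx":-2.2,"ty":0,"tz":-1,"ax":0,"ay":0,"az":0,"grip":0},{"tx":0,"ty":0,"tz":0,"ax":0,"ay":0,"az":0,"grip":0}]';python3 -m jog '[{"tx":-1.8,"ty":0,"tz":-0.8,"ax":0,"ay":0,"az":0,"grip":0},{"tx":0,"ty":0,"tz":0,"ax":0,"ay":0,"az":0,"grip":0}]'
```

```text
time: 50.38
tool_pos: [0.4329, -0.3766, 0.0781]
eef_rot: [0.153, 0.153, 0.691, -0.69]
contact_force: [-0.5, -0.2, -3.0]
finger_gap: 0.333
time: 50.62
tool_pos: [0.4335, -0.3766, 0.0771]
eef_rot: [0.153, 0.153, 0.691, -0.69]
contact_force: [-0.3, 0.8, -1.9]
finger_gap: 0.331
time: 50.88
tool_pos: [0.4338, -0.3767, 0.0767]
eef_rot: [0.153, 0.153, 0.691, -0.69]
contact_force: [-8.8, 4.0, 8.6]
finger_gap: 0.331
time: 51.12
tool_pos: [0.432, -0.3771, 0.0759]
eef_rot: [0.153, 0.154, 0.69, -0.69]
contact_force: [-3.0, 1.0, 7.5]
finger_gap: 0.335
time: 51.38
tool_pos: [0.4303, -0.3772, 0.0751]
eef_rot: [0.153, 0.154, 0.69, -0.69]
contact_force: [-1.1, 0.4, 6.0]
finger_gap: 0.333
```

```bash
python3 -m jog '[{"tx":-1.8,"ty":0,"tz":-0.8,"ax":0,"ay":0,"az":0,"grip":0},{"tx":0,"ty":0,"tz":0,"ax":0,"ay":0,"az":0,"grip":0}]'; python3 -m jog '[{"tx":-1.6,"ty":0,"tz":-0.6,"ax":0,"ay":0,"az":0,"grip":0},{"tx":0,"ty":0,"tz":0,"ax":0,"ay":0,"az":0,"grip":0}]'; python3 -m jog '[{"tx":-1.2,"ty":0,"tz":-0.5,"ax":0,"ay":0,"az":0,"grip":0},{"tx":0,"ty":0,"tz":0,"ax":0,"ay":0,"az":0,"grip":0}]'
```

```text
time: 51.62
tool_pos: [0.4285, -0.3772, 0.0742]
eef_rot: [-0.153, -0.154, -0.69, 0.69]
contact_force: [-2.1, 0.2, 5.9]
finger_gap: 0.329
time: 51.88
tool_pos: [0.4267, -0.3771, 0.0734]
eef_rot: [0.153, 0.154, 0.69, -0.69]
contact_force: [-2.5, 0.1, 5.9]
finger_gap: 0.336
time: 52.12
tool_pos: [0.4264, -0.3773, 0.0734]
eef_rot: [-0.154, -0.154, -0.69, 0.69]
contact_force: [8.7, -1.8, 3.1]
finger_gap: 0.329
```

```bash
python3 -m jog '[{"tx":0.5,"ty":0,"tz":0,"ax":0,"ay":0,"az":0,"grip":0.55},{"tx":0,"ty":0,"tz":0,"ax":0,"ay":0,"az":0,"grip":0.55},{"tx":0,"ty":0,"tz":0,"ax":0,"ay":0,"az":0,"grip":0.55},{"tx":-4,"ty":0,"tz":9,"ax":0,"ay":0,"az":0,"grip":0.55},{"tx":-8,"ty":0,"tz":18,"ax":0,"ay":0,"az":0,"grip":0.55},{"tx":-10,"ty":0,"tz":22,"ax":0,"ay":0,"az":0,"grip":0.55},{"tx":-8,"ty":0,"tz":20,"ax":0,"ay":8,"az":0,"grip":0.55},{"tx":0,"ty":0,"tz":20,"ax":0,"ay":8.5,"az":0,"grip":0.3},{"tx":0,"ty":0,"tz":20,"ax":0,"ay":8.5,"az":0,"grip":0}]'; python3 - <<'E'
from h import *
s=load('top1')
im=s['img'].astype(int); g=(im[...,1]>im[...,0]+60)&(im[...,1]>im[...,2]+40); 
ys,xs=np.nonzero(g[160:180,160:180]); print('green',xs.mean()+160,ys.mean()+160,len(xs)); print(np.round(pt(s,xs.mean()+160,ys.mean()+160)*1e3,1), np.round(pt(s,xs.mean()+160,ys.mean()+160,.063)*1e3,1))
for u,v in ((167,140),(172,116),(185,150),(195,150),(220,150),(220,100),(250,150)): print(u,v,np.round(pt(s,u,v)*1e3))
togo([575,404,130],-90)
E
```

```text
time: 53.25
tool_pos: [0.3953, -0.3771, 0.1835]
eef_rot: [0.002, 0.0, -0.707, 0.708]
contact_force: [-0.7, -0.9, -0.4]
finger_gap: 0.374
green 170.0 169.0 99
[580.2 406.8  59.2] [579.5 405.4  63. ]
167 140 [673. 419.  62.]
172 116 [740. 392.  99.]
185 150 [624. 335. 136.]
195 150 [623. 304. 138.]
220 150 [624. 231. 131.]
220 100 [602. 105. 625.]
250 150 [623. 141. 132.]
t 53.25 tcp [ 395.3 -377.1  183.5] F [-0.71 -0.86 -0.4 ] M [-0.01   0.025  0.012] gap 0.374
j [-47.  18.  89.  -0.  73.  43.] y [-0.004 -0.001 -1.   ] z [-0.003 -1.     0.001]
shift mm [179.7 781.1 -53.5] turn deg [ 0.1 -0.2  0.2]
```

```bash
python3 -m jog '[{"tx":5,"ty":48.5,"tz":0,"ax":0,"ay":-0.2,"az":0,"grip":0},{"tx":6,"ty":48.5,"tz":0,"ax":0,"ay":0,"az":0,"grip":0},{"tx":6,"ty":48.5,"tz":0,"ax":0,"ay":0,"az":0,"grip":0},{"tx":6,"ty":48.5,"tz":0,"ax":0,"ay":0,"az":0,"grip":0},{"tx":6,"ty":48.5,"tz":0,"ax":0,"ay":0,"az":0,"grip":0},{"tx":6,"ty":48.5,"tz":0,"ax":0,"ay":0,"az":0,"grip":0},{"tx":10,"ty":48.5,"tz":0,"ax":0,"ay":0,"az":0,"grip":0},{"tx":10,"ty":48.5,"tz":0,"ax":0,"ay":0,"az":0,"grip":0},{"tx":10,"ty":48.5,"tz":0,"ax":0,"ay":0,"az":0,"grip":0},{"tx":10,"ty":48.5,"tz":0,"ax":0,"ay":0,"az":0,"grip":0},{"tx":15,"ty":48.5,"tz":0,"ax":0,"ay":0,"az":0,"grip":0},{"tx":15,"ty":48.5,"tz":0,"ax":0,"ay":0,"az":0,"grip":0},{"tx":20,"ty":48.5,"tz":0,"ax":0,"ay":0,"az":0,"grip":0},{"tx":20,"ty":48.5,"tz":0,"ax":0,"ay":0,"az":0,"grip":0},{"tx":20,"ty":48.5,"tz":-20,"ax":0,"ay":0,"az":0,"grip":0},{"tx":18,"ty":53,"tz":-40,"ax":0,"ay":0,"az":0,"grip":0},{"tx":0,"ty":0,"tz":-20,"ax":0,"ay":0,"az":0,"grip":0},{"tx":0,"ty":0,"tz":0,"ax":0,"ay":0,"az":0,"grip":0}]'; python3 - <<'E'
from h import *
togo([578.5,404.5,60],-90)
s=snap('side','side10');t=snap('top','top10')
a=cv2.resize(t['img'][180:245,325:445,::-1],None,fx=6,fy=6,interpolation=cv2.INTER_CUBIC)
b=cv2.resize(s['img'][130:230,140:260,::-1],(720,600),interpolation=cv2.INTER_CUBIC)[:,:,:]
b=cv2.resize(b,(240,200)); cv2.imwrite('pics/c11.png',np.vstack([a,cv2.copyMakeBorder(b,0,0,0,480,cv2.BORDER_CONSTANT)]))
E
```

```text
time: 55.5
tool_pos: [0.5766, 0.3979, 0.1039]
eef_rot: [-0.0, -0.001, -0.707, 0.707]
contact_force: [-0.6, -0.3, 0.2]
finger_gap: 0.003
t 55.5 tcp [576.6 397.9 103.9] F [-0.58 -0.35  0.22] M [-0.019 -0.015  0.047] gap 0.003
j [ 32.  42.  65.  -0.  74. 122.] y [ 0.001 -0.001 -1.   ] z [-0.001 -1.     0.001]
shift mm [  1.9   6.6 -43.9] turn deg [0.  0.1 0.1]
```

View pics/c11.png

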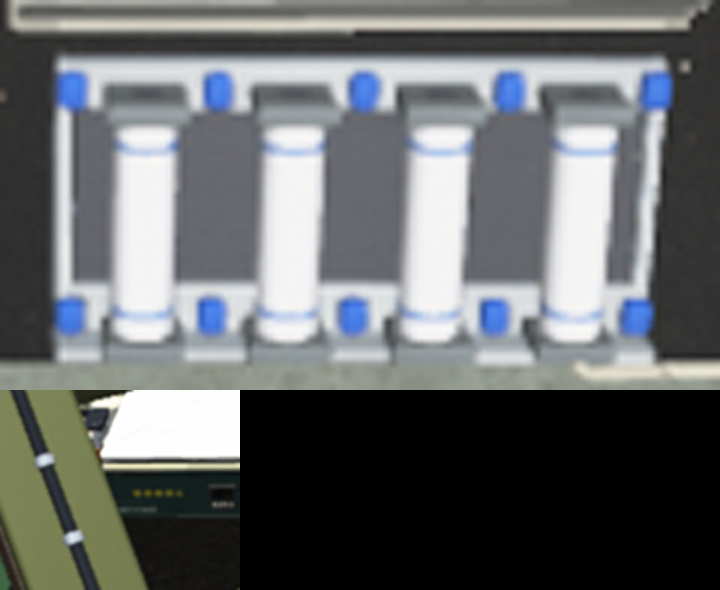

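All four lie in the bays with their ends level (low rings at crop row ~315). Now the button.

```bash
python3 -m jog '[{"tx":2,"ty":6.5,"tz":-15,"ax":0,"ay":0,"az":0,"grip":0},{"tx":0,"ty":0,"tz":-15,"ax":0,"ay":0,"az":0,"grip":0},{"tx":0,"ty":0,"tz":-6,"ax":0,"ay":0,"az":0,"grip":0},{"tx":0,"ty":0,"tz":0,"ax":0,"ay":0,"az":0,"grip":0}]'; for i in 1; do python3 -m jog '[{"tx":0,"ty":0,"tz":-3,"ax":0,"ay":0,"az":0,"grip":0},{"tx":0,"ty":0,"tz":-1,"ax":0,"ay":0,"az":0,"grip":0},{"tx":0,"ty":0,"tz":0,"ax":0,"ay":0,"az":0,"grip":0}]'; done; python3 -m jog '[{"tx":0,"ty":0,"tz":-3,"ax":0,"ay":0,"az":0,"grip":0},{"tx":0,"ty":0,"tz":0,"ax":0,"ay":0,"az":0,"grip":0}]'; python3 -m jog '[{"tx":0,"ty":0,"tz":-2,"ax":0,"ay":0,"az":0,"grip":0},{"tx":0,"ty":0,"tz":0,"ax":0,"ay":0,"az":0,"grip":0}]';python3 -m jog '[{"tx":0,"ty":0,"tz":-1,"ax":0,"ay":0,"az":0,"grip":0},{"tx":0,"ty":0,"tz":0,"ax":0,"ay":0,"az":0,"grip":0}]'
```

```text
time: 56.1
tool_pos: [0.579, 0.4052, 0.0684]
eef_rot: [0.001, 0.001, 0.707, -0.707]
contact_force: [0.6, -0.0, 0.4]
finger_gap: 0.003
time: 56.48
tool_pos: [0.5792, 0.4055, 0.0652]
eef_rot: [0.001, 0.002, 0.708, -0.707]
contact_force: [0.2, -0.2, 0.0]
finger_gap: 0.006
time: 56.72
tool_pos: [0.5794, 0.4056, 0.0622]
eef_rot: [0.001, 0.002, 0.708, -0.707]
contact_force: [1.1, 0.5, 2.5]
finger_gap: 0.004
time: 56.98
tool_pos: [0.5794, 0.4056, 0.0602]
eef_rot: [0.001, 0.002, 0.708, -0.707]
contact_force: [1.0, 0.5, 3.5]
finger_gap: 0.005
time: 57.22
tool_pos: [0.5794, 0.4056, 0.0592]
eef_rot: [0.001, 0.002, 0.708, -0.707]
contact_force: [1.6, 0.8, 4.3]
finger_gap: 0.004
```

```bash
python3 -m jog '[{"tx":0,"ty":0,"tz":-2,"ax":0,"ay":0,"az":0,"grip":0},{"tx":0,"ty":0,"tz":0,"ax":0,"ay":0,"az":0,"grip":0}]'; python3 -m jog '[{"tx":0,"ty":0,"tz":-1.5,"ax":0,"ay":0,"az":0,"grip":0},{"tx":0,"ty":0,"tz":0,"ax":0,"ay":0,"az":0,"grip":0}]'; python3 -m jog '[{"tx":0,"ty":0,"tz":-1,"ax":0,"ay":0,"az":0,"grip":0},{"tx":0,"ty":0,"tz":0,"ax":0,"ay":0,"az":0,"grip":0}]'; python3 -m jog '[{"tx":0,"ty":0,"tz":-0.8,"ax":0,"ay":0,"az":0,"grip":0},{"tx":0,"ty":0,"tz":0,"ax":0,"ay":0,"az":0,"grip":0}]'
```

```text
time: 57.48
tool_pos: [0.5794, 0.4056, 0.0571]
eef_rot: [0.001, 0.002, 0.708, -0.707]
contact_force: [1.2, 1.4, 4.8]
finger_gap: 0.005
time: 57.72
tool_pos: [0.5794, 0.4056, 0.0563]
eef_rot: [0.001, 0.002, 0.708, -0.707]
contact_force: [0.4, -0.0, 9.4]
finger_gap: 0.004
time: 57.98
tool_pos: [0.5795, 0.4056, 0.0561]
eef_rot: [0.001, 0.002, 0.708, -0.706]
contact_force: [-3.7, -2.4, 15.6]
finger_gap: 0.004
time: 58.22
tool_pos: [0.5795, 0.4057, 0.056]
eef_rot: [0.001, 0.002, 0.708, -0.706]
contact_force: [-5.6, -3.5, 20.6]
finger_gap: 0.009
```

The button bottoms at z = 56 mm, where the force climbs steeply past 6 N. I'll rise and back off clear.

```bash
python3 -m jog '[{"tx":0,"ty":0,"tz":4,"ax":0,"ay":0,"az":0,"grip":0},{"tx":0,"ty":0,"tz":10,"ax":0,"ay":0,"az":0,"grip":0},{"tx":0,"ty":0,"tz":30,"ax":0,"ay":0,"az":0,"grip":0},{"tx":0,"ty":0,"tz":40,"ax":0,"ay":0,"az":0,"grip":0},{"tx":-20,"ty":-40,"tz":40,"ax":0,"ay":0,"az":0,"grip":0},{"tx":-40,"ty":-40,"tz":0,"ax":0,"ay":0,"az":0,"grip":0},{"tx":-40,"ty":-40,"tz":0,"ax":0,"ay":0,"az":0,"grip":0},{"tx":-40,"ty":-40,"tz":0,"ax":0,"ay":0,"az":0,"grip":0},{"tx":-20,"ty":-40,"tz":0,"ax":0,"ay":0,"az":0,"grip":0},{"tx":0,"ty":-40,"tz":0,"ax":0,"ay":0,"az":0,"grip":0},{"tx":0,"ty":-40,"tz":0,"ax":0,"ay":0,"az":0,"grip":0},{"tx":0,"ty":0,"tz":0,"ax":0,"ay":0,"az":0,"grip":0}]'; python3 - <<'E'
from h import *
state()
s=snap('side','side11');t=snap('top','top11')
print('btn',np.round(pt(t,170.4,169.6)*1e3,1),np.round(pt(load('top1'),170.4,169.6)*1e3,1))
im=t['img'].astype(int)[180:245,325:445]; 
for u in (146,291,437,585): # low / high caps via rows along column
    print(u,[np.round(pt(t,325+u/6-.4,180+r/6-.4)*1e3) for r in (95,345)])
a=cv2.resize(s['img'][150:250,300:500,::-1],(800,400),interpolation=cv2.INTER_CUBIC)
b=cv2.resize(t['img'][150:245,155:495,::-1],(800,200),interpolation=cv2.INTER_AREA)
cv2.imwrite('pics/c12.png',np.vstack([a,b]))
E
```

```text
time: 59.72
tool_pos: [0.4188, 0.1238, 0.1777]
eef_rot: [-0.0, 0.002, 0.707, -0.707]
contact_force: [1.0, 0.1, -0.3]
finger_gap: 0.004
t 59.73 tcp [418.8 123.8 177.7] F [ 1.05  0.13 -0.27] M [ 0.057 -0.007  0.052] gap 0.004
j [ 12.   4. 107.   0.  69. 102.] y [ 0.003  0.001 -1.   ] z [-0.004 -1.    -0.001]
btn [576.9 402.6  66.8] [577.5 403.9  63.3]
146 [array([ 488., -156.,  102.]), array([ 363., -156.,   68.])]
291 [array([ 487., -229.,  106.]), array([ 363., -231.,   69.])]
437 [array([ 488., -303.,  102.]), array([ 362., -305.,   70.])]
585 [array([ 488., -378.,  100.]), array([ 362., -381.,   71.])]
```

View pics/c12.png

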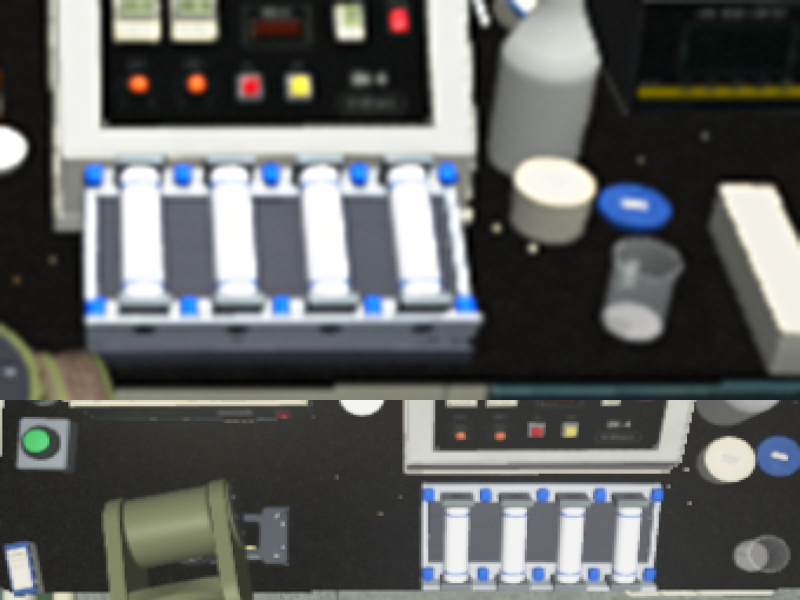

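```bash
python3 -c "
from bench import ctrl;print(ctrl.finish_job())"
```

```text
the job is handed in; nothing more can be done
None
```

I laid all four cartridges in the drain rack, then pressed the green button, and handed the job in at about 60 s. The hand-in reported no verdict.

- **Heavy ends:** I found these by lifting each cartridge and reading the wrist moment.
  - The two placed in bays 0 and 1 had the heavy end far from the robot, so I turned them half round.
  - The two placed in bays 2 and 3 had it near and went straight in.
  - The readings were about 0.1 N m against noise of 0.03. The moment's zero also shifts when the tool turns. For bay 1 I measured the empty gripper first, and bay 0 was read both ways round; both held. Bays 2 and 3 rest on one averaged lift each, compared with a single empty reading.
- **Seating:** I slid each cartridge down its bay until the stop pushed back with 9 to 21 N, then let go. The last pictures show all four level in their bays, low cap ends at x about 362 mm, where the stop should be.
- **Button:** It travelled down about 8 mm and bottomed at z = 56 mm, with the force rising past the spring's 6 N to about 20 N. It came up again: the last picture gives its top at 63–67 mm, about the same as before.
- **Beaker and arm:** The beaker is still standing and the arm ended clear of everything. I saw no cartridge knocked aside.

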